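# Exchange the standard vial behind the reagent bottles

### The job

Swap the brown standard for the blue one in the blue bottle station: the brown vial stands in the middle pocket behind two bottles, so first stand the amber bottle and the white bottle upright in the spill tray, then put the brown vial into any free cell of the wire rack and the blue vial from that rack into the middle pocket. Finally return each bottle to the very pocket it came from, everything upright and fully seated, and leave the two clear vials in the station and the open vial in the rack as they are.

Things in the scene. Friction and masses are not known exactly. Their poses are not given: they have to be found in the camera images.
- station: Fixed blue base 120 (x) x 148 (y) x 10 mm with five upstanding round pockets, tops 40 mm above the bench; origin: centre of underside. Bottle pockets, 65 mm inside, in front at x -21, y +34/-34 mm; vial pockets, 37 mm inside, behind: middle x +20.5, y 0, outer x +32.5, y +39/-39. All 30 mm deep. Bottles gone, the middle vial can be gripped along the base's x; before, fingers do not fit.
- spill_tray: White shallow spill tray, fixed, outside 190 (x) x 132 (y) mm with rim, 19.5 mm high; origin: centre of its underside. Empty; flat floor 176 x 118 mm inside, 4 mm above the bench (its faint grey ribs are under 1 mm).
- wire_rack: White wire vial rack with a bright steel floor, fixed, 2 (x) x 3 (y) square cells of 40 mm pitch: cell centres at x = -20, +20 and y = -40, 0, +40 mm from its origin (centre of its underside); wires 3.4 mm thick, top wires 50 mm above the bench, floor 7 mm above it. Two of the six cells are taken: one by the blue vial, one by the open vial.
- amber_bottle: Brown glass reagent bottle with black cap, 118 mm high, 56 mm across its body, cap 29 mm across over its top 13 mm; 0.2 kg; origin: centre of its underside, z up. Stands in one of the two bottle pockets.
- white_bottle: White plastic bottle with blue cap, 95 mm high, 48 mm across its body, cap 25 mm across over its top 10 mm; 0.13 kg; origin: centre of its underside, z up. Stands in the other bottle pocket.
- vial_brown: Screw vial with brown contents and white cap, 81 mm high; body 27 mm, cap 29 mm across over its top 14 mm; origin: centre of its underside. Stands in the middle vial pocket of the station.
- vial_blue: The same kind of vial with blue contents and white cap, 81 mm high, cap 29 mm across; origin: centre of its underside. Stands in a cell of the wire rack.
- vial_clear_1: Screw vial of the same size with clear contents and white cap, in an outer vial pocket of the station; stays there. Origin: centre of its underside.
- vial_clear_2: A second such clear vial, in the other outer pocket; stays there.
- vial_open: Open vial without cap (white label with blue band), 27 mm across, its glass 74 mm high; in a cell of the wire rack; stays there. Origin: centre of its underside.
Mind the look-alikes: they are no part of the job. Leave any turquoise look-alike of the white_bottle alone.

How it is judged:
On the way, in this order (a step that is already met when the one before it is completed fails the run):
1. both bottles stand upright in the spill tray, let go, the brown vial still in its pocket (x of amber_bottle in the frame of spill_tray between -0.075 and 0.075 m and y of amber_bottle in the frame of spill_tray between -0.045 and 0.045 m and z of amber_bottle in the frame of spill_tray between 0 and 0.008 m and angle between each of amber_bottle, white_bottle, vial_brown's own z axis and vertical below 0.12 rad and contact force between the fingers and amber_bottle below 0.1 N and x of white_bottle in the frame of spill_tray between -0.075 and 0.075 m and y of white_bottle in the frame of spill_tray between -0.045 and 0.045 m and z of white_bottle in the frame of spill_tray between 0 and 0.008 m and contact force between the fingers and white_bottle below 0.1 N and x of vial_brown in the frame of station between 0.0125 and 0.0285 m and y of vial_brown in the frame of station between -0.008 and 0.008 m and z of vial_brown in the frame of station between 0.006 and 0.015 m and contact force between the fingers and vial_brown below 0.1 N), for 0.2 s.
2. the brown vial stands in a cell of the wire rack, let go (x of vial_brown in the frame of wire_rack between -0.032 and 0.032 m and y of vial_brown in the frame of wire_rack between -0.052 and 0.052 m and z of vial_brown in the frame of wire_rack between 0.003 and 0.012 m and angle between vial_brown's own z axis and vertical below 0.12 rad and contact force between the fingers and vial_brown below 0.1 N), for 0.2 s.
3. the blue vial is seated in the station's middle pocket, let go, the bottles still in the spill tray (x of vial_blue in the frame of station between 0.0125 and 0.0285 m and y of vial_blue in the frame of station between -0.008 and 0.008 m and z of vial_blue in the frame of station between 0.006 and 0.015 m and angle between each of vial_blue, amber_bottle, white_bottle's own z axis and vertical below 0.12 rad and contact force between the fingers and vial_blue below 0.1 N and x of amber_bottle in the frame of spill_tray between -0.075 and 0.075 m and y of amber_bottle in the frame of spill_tray between -0.045 and 0.045 m and z of amber_bottle in the frame of spill_tray between 0 and 0.008 m and contact force between the fingers and amber_bottle below 0.1 N and x of white_bottle in the frame of spill_tray between -0.075 and 0.075 m and y of white_bottle in the frame of spill_tray between -0.045 and 0.045 m and z of white_bottle in the frame of spill_tray between 0 and 0.008 m and contact force between the fingers and white_bottle below 0.1 N), for 0.2 s.
At the end, for the whole second after the job is handed in: Bottles, clear vials and open vial within 15 mm of where they began; the blue vial in the station's middle pocket (8 mm each way), the brown one in a rack cell, feet within 5 mm of the floors; all upright within 0.12 rad, released and at rest (all of step 2 and distance of each of amber_bottle, white_bottle, vial_clear_1, vial_clear_2, vial_open from where it was at the start of the episode below 0.015 m and angle between each of amber_bottle, white_bottle, vial_blue, vial_clear_1, vial_clear_2, vial_open's own z axis and vertical below 0.12 rad and x of vial_blue in the frame of station between 0.0125 and 0.0285 m and y of vial_blue in the frame of station between -0.008 and 0.008 m and z of vial_blue in the frame of station between 0.006 and 0.015 m and contact force between the fingers and vial_blue below 0.1 N and linear speed of each of amber_bottle, white_bottle, vial_brown, vial_blue below 0.02 m/s); the robot touches nothing.
It fails at once if a bottle or vial is tipped over (leans more than 0.6 rad) (angle between any of amber_bottle, white_bottle, vial_brown, vial_blue, vial_clear_1, vial_clear_2, vial_open's own z axis and vertical above 0.6 rad).
It fails at once if a clear vial or the open vial is moved more than 25 mm (distance of any of vial_clear_1, vial_clear_2, vial_open from where it was at the start of the episode above 0.025 m).
It also fails if it takes over 125 s, if anything falls off the work surface, if the arm or the gripper's body presses on something with over 40 N, if the wrist force passes 120 N, or if a joint passes its speed limit or range.

### The arm

A 7-joint arm with a two-finger parallel gripper is mounted at the origin on a cart in front of the work surface, level with it; the furniture and walls round the work are solid. World frame = base frame: x ahead of the robot, y to its left, z up, the work surface at z = 0. Lengths are in m, angles in rad, forces in N, time in s.
With the tool pointing down it reaches from about 0.4 to 0.85 m from the base axis. Payload 4.5 kg.
Tool frame: the origin (TCP) lies midway between the tips of the shut fingers; the grasp point (between the pads) lies 19 mm behind it (r.grip_point_offset is the distance from the TCP to the grasp point, in m); z points along the fingers, y is the line along which they close (so a half turn about z gives the same grasp; the last joint's range is limited). The gripper opens to 88 mm and grips with 3 to 60 N. Pads are 18 mm wide; open, the fingers measure 123 mm over their backs; the gripper's body (75 mm by 187 mm) begins 45 mm behind the grasp point.
Start: joints at [1.328, 0.689, -0.195, 1.565, 0.157, 0.902, -0.215], TCP at [0.171, -0.601, 0.2] pointing down, gripper open.
Joint ranges: [-3.01, 3.01], [-0.46, 2.08], [-1.47, 1.51], [0.13, 2.56], [-1, 4.14], [0.04, 2.09], [-2.66, 2.66]. Speed limits (rad/s): [2.57, 2.57, 3.14, 3.14, 3.14, 3.14, 3.14].

### API

Orientations are given as a unit quaternion [x, y, z, w].
In Python, from plant import r, optics gives the robot as it stands.
- The arm moves only by the shell command python3 -m pendant 'ROWS' [OPENING] [FORCE]. ROWS is JSON, a list of rows, each a list of 6 numbers: the shift along the tool's x, y, z as a fraction of full scale, then the turn, a rotation vector about the tool's x, y, z as a fraction of full scale. A call has 1 to 5 rows; each row shifts and turns the commanded pose from where the row before left it, along the tool's axes as they then stand; what a row does not reach is not made up. Full scale, the value 1, is 0.025 m for a shift and pi rad for a turn. A row lasts 1/12 s, in which the tool goes at most 41.7 mm and 7.16 degrees, less where a joint would pass 70% of its speed; a pose out of reach is approached as far as the arm can. A call with a number of a shift or a turn outside -1 to 1 is refused whole. A call with a gripper value outside its range is refused whole. OPENING is the opening, from -1 (shut) to 1 (fully open), set as the call begins (- or left out, the last holds). The fingers move at their own pace and stop on an object; FORCE is the grip in N (left out, the last holds). Time passes only in rows, so rows that do not move let the fingers close. It gives the time, the measured TCP pose, the force, the opening and the grip force at its end, in the units of the state.
- r.get_state(): the state, without advancing time (a new reading comes with each control period).
- optics.snapshot(name): name is "scene" or "top" or "wrist"; returns (picture, depth): 420x560x3 uint8, blue, green, red; 420x560 float32, m along the optical axis (not along the pixel's ray), 0 where there is no reading.
- optics.calibration(name): a dict with "vfov" (degrees; the focal length in pixels is half the picture's height over the tangent of half this angle, whatever the lens; pixels are square), "cx", "cy" (the principal point, pixels), "cam_to_world" (4x4, takes a point from camera to world coordinates); the wrist camera has in their place "tool_from_camera" (4x4, takes a point from camera to tool coordinates, whose origin is the TCP and whose axes are the flange's). Camera axes: x right, y up, looking along -z (the intrinsics and any distortion apply to the point x, -y, -z); pixel columns grow to the right and rows downward; lengths in m; the calibration is good to about 2 mm. The wrist camera is an equidistant fisheye: a pixel r from the principal point sees the ray r / f radians off the axis. A picture is of the moment at which its call begins: read the wrist's pose just before it. calibration takes no time and is no camera call.
- r.finish_job(): hands the job in; it is judged then, once.
The state is a dict: "clock": time; "q": joint angles; "qd": joint speeds; "joint_torque": joint torques, N m; "tool_pos": TCP position; "eef_rot": TCP orientation; "contact_force": force on the tool from outside, world axes, zero at the start; "moment": the same for the moment, N m; "opening": opening from 0.0 (shut) to 1.0 (fully open); "finger_force": force on a finger pad.
Only numpy, scipy, OpenCV 4.12 (cv2) and the standard library are available. Lean on these libraries where they do the work, as an engineer would, in place of code of your own. Each camera call takes 0.05 s, during which the arm holds its last target. There are 200 camera calls.

## Working session

There is one attempt and no reset: what is moved stays moved. The work goes in short steps, Python scripts to look and compute and a shell command to move; the robot and the scene stay as the last step left them, time stands still between calls to the robot, and variables do not carry over. Pictures are saved under pics/ and viewed, at most 14 in all, crops included, and the job is handed in when it is done.

```bash
ls; mkdir -p pics; python3 - <<'E'
from plant import r, optics
import cv2
s=r.get_state(); print({k:s[k] for k in('clock','tool_pos','eef_rot','opening')})
for n in('scene','top'):
    p,d=optics.snapshot(n); cv2.imwrite(f'pics/{n}0.png',p)
    import numpy as np; np.save(f'pics/{n}0.npy',d); print(optics.calibration(n))
print(optics.calibration('wrist'))
E
```

```text
pics
{'clock': 0.0, 'tool_pos': array([ 0.17057556, -0.60056401,  0.19901553]), 'eef_rot': array([ 9.90431485e-01,  1.38002358e-01, -1.90255583e-04, -8.86433030e-04]), 'opening': 1.000415514569931}
{'vfov': 44.77981064863619, 'cx': 289.39894559125054, 'cy': 205.28741117642505, 'cam_to_world': array([[ 0.86880058, -0.43157956,  0.24274398,  0.81300266],
       [ 0.49515084,  0.76053699, -0.42001088, -0.49482798],
       [-0.00334766,  0.48510058,  0.87445195,  0.96368378],
       [ 0.        ,  0.        ,  0.        ,  1.        ]])}
{'vfov': 55.10153705452713, 'cx': 276.15417638881496, 'cy': 209.17561005664874, 'cam_to_world': array([[ 1.77797521e-02,  9.94289252e-01, -1.05227199e-01,
         4.69894241e-01],
       [-9.99841582e-01,  1.77685803e-02, -1.04371355e-03,
        -3.24991157e-02],
       [ 8.31984765e-04,  1.05229086e-01,  9.94447659e-01,
         8.93187637e-01],
       [ 0.00000000e+00,  0.00000000e+00,  0.00000000e+00,
         1.00000000e+00]])}
{'vfov': 65.70646984690485, 'cx': 283.2182366656545, 'cy': 204.55489074721788, 'tool_from_camera': array([[-9.31343740e-04,  9.59231533e-01,  2.82619884e-01,
         7.31555766e-02],
       [ 9.99999403e-01,  1.05474248e-03, -2.84477715e-04,
        -2.50354903e-04],
       [-5.70971190e-04,  2.82619450e-01, -9.59231943e-01,
        -1.85319425e-01],
       [ 0.00000000e+00,  0.00000000e+00,  0.00000000e+00,
         1.00000000e+00]])}
```

View pics/top0.png

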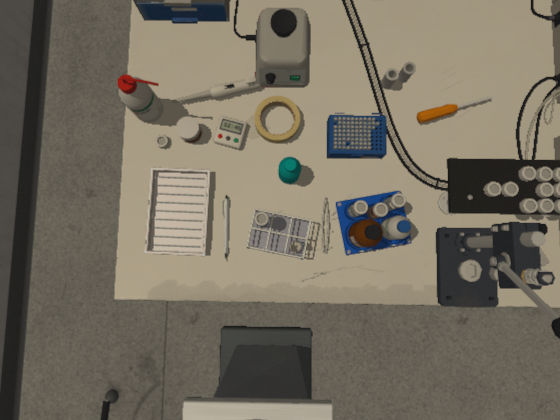

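View pics/scene0.png

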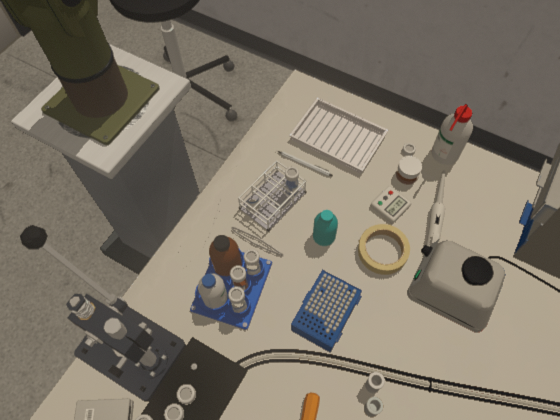

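The top view shows the tray at about (180,212), the rack at (283,235) and the station at (373,222). The amber cap is near (373,230), with the white bottle right of it at (397,228). Next I'll make enlarged crops and set up a deprojection helper.

```bash
cat > h.py <<'E'
import numpy as np, cv2
from plant import r, optics
def f(c): return 210/np.tan(np.radians(c['vfov']/2))
def xyz(n,d):
    "world map 420x560x3 of a fixed camera from its depth"
    c=optics.calibration(n); v,u=np.mgrid[:420,:560]
    p=np.stack([(u-c['cx'])*d/f(c),-(v-c['cy'])*d/f(c),-d],-1)
    M=c['cam_to_world']; return p@M[:3,:3].T+M[:3,3]
def ray(n,u,v,z):
    "world xy of pixel at height z"
    c=optics.calibration(n);M=c['cam_to_world']
    d=M[:3,:3]@[(u-c['cx'])/f(c),-(v-c['cy'])/f(c),-1]; return (M[:3,3]+d*(z-M[2,3])/d[2]).round(4)
E
python3 - <<'E'
from h import *
a=cv2.imread('pics/top0.png'); b=cv2.imread('pics/scene0.png')
c1=cv2.resize(a[180:270,235:425],None,fx=4.2,fy=4.2,interpolation=cv2.INTER_CUBIC); cv2.imwrite('pics/c1.png',c1)
c2=cv2.resize(b[160:330,180:320],None,fx=3.5,fy=3.5,interpolation=cv2.INTER_CUBIC); cv2.imwrite('pics/c2.png',c2)
P=xyz('top',np.load('pics/top0.npy'))
for nm,(u,v) in dict(bench=(120,280),bench2=(240,290),tray=(180,212),acap=(373,228),wcap=(404,226),teal=(289,166)).items(): print(nm,P[v-1:v+2,u-1:u+2].reshape(-1,3).mean(0).round(3))
E
```

```text
bench [0.402 0.307 0.   ]
bench2 [ 0.385  0.044 -0.   ]
tray [0.554 0.182 0.004]
acap [ 0.518 -0.217  0.128]
wcap [ 0.525 -0.283  0.104]
teal [ 0.643 -0.056  0.094]
```

View pics/c1.png

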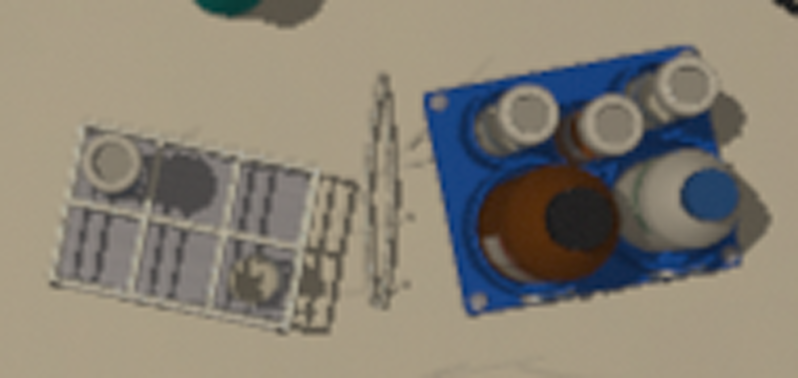

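View pics/c2.png

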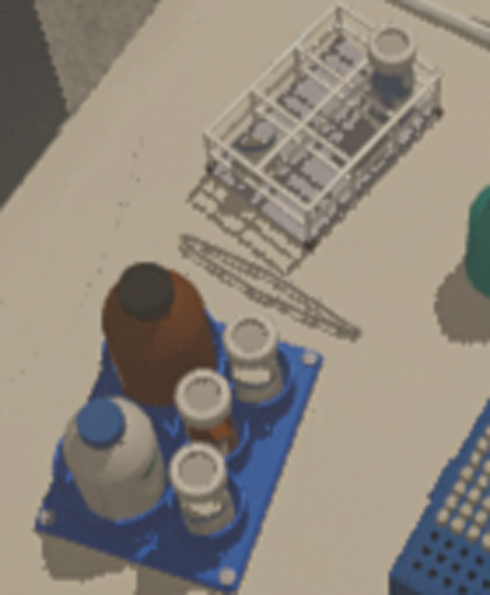

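The crops show the blue vial in the rack's far-left cell at c1 (112,162) and the open vial in the near-right cell at (257,280). In the station the brown vial is in the middle at (610,122), amber is front-left with its cap at (580,217), and white is front-right with its cap at (710,193). Next I'll fit the positions.

```bash
python3 - <<'E'
from h import *
C={n:xyz(n,np.load(f'pics/{n}0.npy')) for n in('top','scene')}
T=dict(amber=(.518,-.217,.126,.131,.022),white=(.525,-.283,.102,.107,.02))
S=lambda u,v,z:ray('top',235+u/4.2,180+v/4.2,z)
for nm,u,v,z in(('brown',613,118,.091),('clearL',527,116,.091),('clearR',688,82,.091),('blue',112,162,.088),('open',257,280,.081)):
    p=S(u,v,z); T[nm]=(p[0],p[1],z-.003,z+.003,.022); print(nm,'px',p)
for nm,(x,y,a,b,rr) in T.items():
    for n,P in C.items():
        m=(np.hypot(P[...,0]-x,P[...,1]-y)<rr)&(P[...,2]>a)&(P[...,2]<b); q=P[m]
        if len(q)>4:
            c,w,_=cv2.minAreaRect(q[:,:2].astype(np.float32)*1000); print(nm,n,len(q),q.mean(0).round(4),'rect',np.round(c,1),np.round(w,1))
for nm,z,cs in(('station',.01,[(425,93),(693,45),(742,265),(470,316)]),('rack',.05,[(85,125),(318,172),(287,330),(52,285)])):
    k=np.array([S(u,v,z) for u,v in cs])[:,:2]; e=(k[0]-k[1]+k[3]-k[2])/2; print(nm,k.mean(0).round(4),'yaw of +y edge',np.degrees(np.arctan2(-e[0],e[1])).round(2),'size y',np.hypot(*e).round(4),'x',np.hypot(*(k[0]-k[3])).round(4))
P=C['top']; m=(P[...,2]>.013)&(P[...,2]<.023)&(abs(P[...,0]-.55)<.13)&(abs(P[...,1]-.185)<.09)
print('tray',cv2.minAreaRect(P[m][:,:2].astype(np.float32)*1000))
for n in C:
    P=C[n]; 
    for lab,x0,x1,y0,y1 in(('press/rest right',.2,.8,-.7,-.36),('path',.4,.75,-.36,.3),('left',.3,.9,.29,.6),('near',.1,.4,-.7,.4)):
        m=(P[...,0]>x0)&(P[...,0]<x1)&(P[...,1]>y0)&(P[...,1]<y1)&(P[...,2]<.8); q=P[m]
        if len(q): i=np.argsort(q[:,2])[-5]; print(n,lab,q[i].round(3))
E
```

```text
brown px [ 0.5607 -0.2417  0.091 ]
clearL px [ 0.5609 -0.2007  0.091 ]
clearR px [ 0.5787 -0.2778  0.091 ]
blue px [ 0.5356 -0.0029  0.088 ]
open px [ 0.4808 -0.0732  0.081 ]
amber top 157 [ 0.5108 -0.2168  0.1276] rect [ 510.6 -216.8] [26.9 26.8]
amber scene 156 [ 0.5111 -0.2198  0.128 ] rect [ 510.9 -219.5] [25.6 27.9]
white top 115 [ 0.5246 -0.2836  0.1043] rect [ 524.1 -283.6] [23.8 23.2]
white scene 134 [ 0.5243 -0.2858  0.1046] rect [ 524.5 -285.7] [23.4 23.2]
brown top 98 [ 0.5577 -0.2423  0.09  ] rect [ 558.3 -242.5] [26.8 26.9]
brown scene 114 [ 0.5578 -0.244   0.0902] rect [ 558.3 -244.4] [27.6 27.3]
clearL top 101 [ 0.5623 -0.201   0.0899] rect [ 562.4 -201. ] [26.8 27.4]
clearL scene 116 [ 0.562  -0.2037  0.0904] rect [ 561.7 -203.7] [26.2 28.6]
clearR top 92 [ 0.5774 -0.2772  0.0901] rect [ 577.  -277.5] [26.4 27.1]
clearR scene 128 [ 0.578  -0.2801  0.0902] rect [ 577.6 -280.5] [27.2 27.4]
blue top 97 [ 0.5363 -0.0024  0.0869] rect [535.9  -2.5] [26.4 26.2]
blue scene 84 [ 0.535  -0.0059  0.0872] rect [535.8  -5.2] [27.3 27. ]
station [ 0.5375 -0.2466] yaw of +y edge 11.36 size y 0.1444 x 0.1187
rack [ 0.5066 -0.0388] yaw of +y edge -10.13 size y 0.1188 x 0.0814
tray ((555.1371459960938, 183.43179321289062), (131.97584533691406, 190.2935333251953), 88.59190368652344)
top press/rest right [ 0.378 -0.397  0.365]
top path [ 0.516 -0.226  0.13 ]
top left [0.646 0.307 0.004]
top near [ 0.378 -0.397  0.365]
scene press/rest right [ 0.377 -0.412  0.376]
scene path [ 0.508 -0.214  0.13 ]
scene left [0.538 0.304 0.005]
scene near [ 0.377 -0.412  0.376]
```

```bash
python3 - <<'E'
from h import *
for n in('top','scene'):
    P=xyz(n,np.load(f'pics/{n}0.npy')); q=P.reshape(-1,3); q=q[(q[:,0]>-.1)&(q[:,0]<.8)&(q[:,1]<-.34)&(q[:,1]>-1)&(q[:,2]>.05)]
    g={}
    for p in q: k=(round(p[0]/.04),round(p[1]/.04)); g[k]=max(g.get(k,0),p[2])
    xs=range(-2,20); ys=range(-9,-22,-1); print(n,'cols y',[round(y*.04,2) for y in ys])
    for x in reversed(xs): print('%5.2f'%(x*.04),' '.join('%3d'%(g.get((x,y),0)*1000) for y in ys))
p,d=optics.snapshot('wrist'); cv2.imwrite('pics/w0.png',p)
E
```

```text
top cols y [-0.36, -0.4, -0.44, -0.48, -0.52, -0.56, -0.6, -0.64, -0.68, -0.72, -0.76, -0.8, -0.84]
 0.76   0   0   0   0   0   0   0   0   0   0   0   0   0
 0.72   0   0   0   0   0   0   0   0   0   0   0   0   0
 0.68  93  95  96  95  96  96  95   0   0   0   0   0   0
 0.64  95  97  97  96 110 111 110   0   0   0   0   0   0
 0.60  94  97 109 110 110 110 108   0   0   0   0   0   0
 0.56  93  98  95  96 110 109 109   0   0   0   0   0   0
 0.52   0 219 261 229   0   0   0   0   0   0   0   0   0
 0.48   0 218 262 231   0   0   0   0   0   0   0   0   0
 0.44   0 289 279 231   0   0   0   0   0   0   0   0   0
 0.40   0 367 228 228   0   0   0   0   0   0   0   0   0
 0.36   0 365   0   0   0   0   0   0   0   0   0   0   0
 0.32   0   0   0   0   0   0   0   0   0   0   0   0   0
 0.28   0   0   0   0   0   0   0   0   0   0   0   0   0
 0.24   0   0   0   0   0   0   0   0   0   0   0   0   0
 0.20   0   0   0   0   0   0   0   0   0   0   0   0   0
 0.16   0   0   0   0   0   0   0   0   0   0   0   0   0
 0.12   0   0   0   0   0   0   0   0   0   0   0   0   0
 0.08   0   0 
[... 953 characters left out ...]
   0
 0.36   0 377 373   0   0   0   0   0   0   0   0   0   0
 0.32   0   0   0   0   0   0   0   0   0   0   0   0   0
 0.28   0   0   0   0   0   0   0   0   0   0   0   0   0
 0.24   0   0   0   0   0   0   0   0   0   0   0   0   0
 0.20   0   0   0   0   0   0   0   0   0   0   0   0   0
 0.16   0   0   0   0   0   0   0   0   0   0   0   0   0
 0.12   0   0   0   0   0   0   0   0   0   0   0   0   0
 0.08   0   0   0   0   0   0   0   0   0   0   0   0   0
 0.04   0   0   0   0   0   0   0   0   0   0   0   0   0
 0.00   0   0   0   0   0   0   0   0   0   0   0   0   0
-0.04   0   0   0   0   0   0   0   0   0   0   0   0   0
-0.08   0   0   0   0   0   0   0   0   0   0   0   0   0
```

View pics/w0.png

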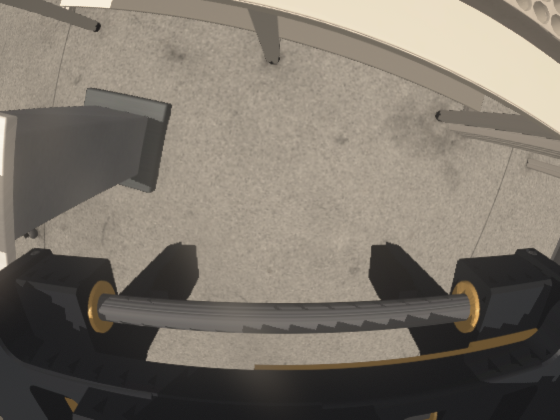

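```bash
python3 - <<'E'
from h import *
P=xyz('top',np.load('pics/top0.npy'));Q=xyz('scene',np.load('pics/scene0.npy'))
for u,v in((503,265),(512,276),(521,286),(531,296),(541,306),(550,315),(556,322)): print('top',u,v,P[v-3:v+4,u-3:u+4].reshape(-1,3)[np.argmax(P[v-3:v+4,u-3:u+4,2])].round(3))
for u,v in((33,237),(48,250),(65,263),(80,275),(95,288),(110,298)): print('sc',u,v,Q[v-3:v+4,u-3:u+4].reshape(-1,3)[np.argmax(Q[v-3:v+4,u-3:u+4,2])].round(3))
E
```

```text
top 503 265 [ 0.45  -0.407  0.233]
top 512 276 [ 0.47  -0.032  0.893]
top 521 286 [ 0.425 -0.406  0.28 ]
top 531 296 [ 0.41  -0.406  0.302]
top 541 306 [ 0.402 -0.406  0.324]
top 550 315 [ 0.391 -0.406  0.341]
top 556 322 [ 0.385 -0.398  0.364]
sc 33 237 [ 0.384 -0.416  0.375]
sc 48 250 [ 0.391 -0.414  0.344]
sc 65 263 [ 0.813 -0.495  0.964]
sc 80 275 [ 0.42  -0.414  0.291]
sc 95 288 [ 0.435 -0.415  0.26 ]
sc 110 298 [ 0.45  -0.411  0.232]
```

```bash
cat >> h.py <<'E'
from scipy.spatial.transform import Rotation as R
def to(x,y,z,yaw=11.4):
    "shift (units of 25 mm) and turn (units of pi) in tool axes to bring TCP to x,y,z, pointing down, tool y at world angle yaw deg"
    s=r.get_state(); A=R.from_quat(s['eef_rot']); a=np.radians(yaw)
    B=R.from_matrix(np.array([[-np.sin(a),np.cos(a),0],[np.cos(a),np.sin(a),0],[0,0,-1]]).T.T)
    d=A.inv().apply(np.array([x,y,z])-s['tool_pos'])/.025; w=(A.inv()*B).as_rotvec()/np.pi
    print('t',round(s['clock'],2),'pos',np.round(s['tool_pos'],4),'shift',d.round(3),'turn',w.round(4),'F',np.round(s['contact_force'],1),'open',round(s['opening'],3),'ff',np.round(s['finger_force'],1),'q7',round(s['q'][6],2))
E
python3 -m pendant '[[0,0,-1,0,0,-0.038],[0,0,-1,0,0,-0.038],[0,0,-1,0,0,-0.038],[0,0,-1,0,0,-0.038],[0,0,-1,0,0,-0.038]]'
python3 -m pendant '[[0,0,-1,0,0,-0.038],[0,0,-1,0,0,-0.038],[0,0,-1,0,0,-0.038],[0,0,-1,0,0,-0.038],[0,0,-0.5,0,0,-0.038]]'
python3 -m pendant '[[0,0,0,0,0,-0.038],[0,0,0,0,0,-0.038],[0,0,0,0,0,0]]'
python3 -c "
from h import *
to(0.3,-0.33,0.44); to(0.511,-0.218,0.25)"
```

```text
clock: 0.57
tool_pos: [0.1706, -0.6008, 0.3257]
eef_rot: [0.905, 0.426, -0.0, -0.0]
contact_force: [0.4, 0.5, 0.3]
opening: 0.999
finger_force: 0.0
clock: 0.98
tool_pos: [0.1712, -0.6018, 0.4404]
eef_rot: [0.74, 0.673, -0.001, 0.002]
contact_force: [0.4, 0.2, 0.8]
opening: 1.005
finger_force: 0.0
clock: 1.23
tool_pos: [0.1706, -0.6012, 0.4371]
eef_rot: [0.655, 0.755, 0.0, -0.0]
contact_force: [-0.3, -0.0, -0.2]
opening: 1.003
finger_force: 0.0
t 1.23 pos [ 0.1706 -0.6012  0.4371] shift [10.008  6.653 -0.11 ] turn [ 0.     -0.0001 -0.0183] F [-0.3 -0.  -0.2] open 1.003 ff 0.0 q7 1.12
t 1.23 pos [ 0.1706 -0.6012  0.4371] shift [13.249 15.639  7.492] turn [ 0.     -0.0001 -0.0183] F [-0.3 -0.  -0.2] open 1.003 ff 0.0 q7 1.12
```

```bash
python3 -m pendant '[[1,0.66,0,0,0,-0.018],[1,0.66,0,0,0,0],[1,0.66,0,0,0,0],[1,0.66,0,0,0,0],[1,0.66,0,0,0,0]]' | tail -5
python3 -m pendant '[[1,0.66,0,0,0,0],[1,0.66,0,0,0,0],[1,0.66,0,0,0,0],[1,0.66,0,0,0,0],[1,0.66,0,0,0,0]]' >/dev/null
python3 -m pendant '[[0.5,1,0,0,0,0],[0.5,1,0,0,0,0],[0.5,1,0,0,0,0],[0,0,0,0,0,0],[0,0,0,0,0,0]]' 
python3 -c "
from h import *
to(0.511,-0.218,0.2)"
```

```text
tool_pos: [0.2292, -0.4616, 0.4368]
eef_rot: [0.636, 0.771, 0.0, -0.0]
contact_force: [1.1, 0.0, 0.2]
opening: 0.997
finger_force: 0.0
clock: 2.48
tool_pos: [0.3527, -0.2722, 0.4371]
eef_rot: [0.635, 0.773, 0.0, -0.0]
contact_force: [0.7, -0.1, -0.3]
opening: 0.998
finger_force: 0.0
t 2.48 pos [ 0.3527 -0.2722  0.4371] shift [0.889 6.634 9.485] turn [-0.     -0.0001 -0.001 ] F [ 0.7 -0.1 -0.3] open 0.998 ff 0.0 q7 0.52
```

```bash
python3 -m pendant '[[0.127,0.95,1,0,0,0],[0.127,0.95,1,0,0,0],[0.127,0.95,1,0,0,0],[0.127,0.95,1,0,0,0],[0.127,0.95,1,0,0,0]]' >/dev/null
python3 -m pendant '[[0.127,0.95,1,0,0,0],[0.127,0.95,1,0,0,0],[0,0,1,0,0,0],[0,0,1,0,0,0],[0,0,0,0,0,0]]' >/dev/null
python3 -c "
from h import *
to(0.511,-0.218,0.2)
p,d=optics.snapshot('wrist'); cv2.imwrite('pics/w1.png',p); np.save('pics/w1.npy',d)
to(0.511,-0.218,0.2)"
```

```text
t 3.32 pos [ 0.5065 -0.2206  0.2074] shift [0.065 0.199 0.296] turn [-0.0031 -0.0011 -0.0023] F [-0.4  0.3 -0. ] open 0.999 ff 0.0 q7 0.04
t 3.37 pos [ 0.508  -0.2207  0.21  ] shift [0.082 0.141 0.4  ] turn [-0.002  -0.0006 -0.0022] F [-0.3 -1.4  0. ] open 1.004 ff 0.0 q7 0.05
```

View pics/w1.png

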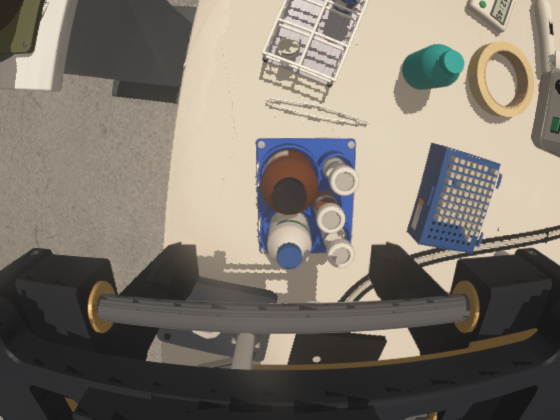

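```bash
cat >> h.py <<'E'
def wrist(pos,quat,u,v,z):
    "world point at height z seen at wrist pixel (fisheye)"
    c=optics.calibration('wrist'); M=c['tool_from_camera']; A=R.from_quat(quat)
    a,b=(u-c['cx'])/f(c),(v-c['cy'])/f(c); t=np.hypot(a,b); k=np.sin(t)/max(t,1e-9)
    d=A.apply(M[:3,:3]@[a*k,-b*k,-np.cos(t)]); o=A.apply(M[:3,3])+pos
    return (o+d*(z-o[2])/d[2]).round(4)
E
python3 -c "
from h import *
s=r.get_state(); a=(np.array([.507,-.2207,.2085]),s['eef_rot'])
for n,u,v,z in(('amber',289,195,.128),('white',289,255,.105),('brown',330,218,.091),('clL',344,180,.091),('clR',340,254,.091)): print(n,wrist(*a,u,v,z))
to(0.511,-0.218,0.2)
img=cv2.imread('pics/scene0.png'); cv2.imwrite('pics/c3.png',cv2.resize(img[225:330,180:280],None,fx=5.5,fy=5.5,interpolation=cv2.INTER_CUBIC))
P=xyz('scene',np.load('pics/scene0.npy')); q=P[225:310,185:245].reshape(-1,3)
for nm,cx,cy in(('amber',.511,-.218),('white',.5245,-.2847)):
  rr=np.hypot(q[:,0]-cx,q[:,1]-cy)
  print(nm,[(round(z,3),(rr[(abs(q[:,2]-z)<.002)&(rr<.034)].min()*1000).round(1) if ((abs(q[:,2]-z)<.002)&(rr<.034)).any() else None) for z in np.arange(.07,.13,.004)])
"
```

```text
amber [ 0.5109 -0.2167  0.128 ]
white [ 0.5242 -0.2819  0.105 ]
brown [ 0.5576 -0.2413  0.091 ]
clL [ 0.5623 -0.2012  0.091 ]
clR [ 0.5773 -0.2777  0.091 ]
t 3.37 pos [ 0.508  -0.2207  0.21  ] shift [0.082 0.141 0.4  ] turn [-0.002  -0.0006 -0.0022] F [-0.3 -1.4  0. ] open 1.004 ff 0.0 q7 0.05
amber [(np.float64(0.07), np.float64(26.3)), (np.float64(0.074), np.float64(26.6)), (np.float64(0.078), np.float64(26.2)), (np.float64(0.082), np.float64(25.8)), (np.float64(0.086), np.float64(25.9)), (np.float64(0.09), np.float64(24.2)), (np.float64(0.094), np.float64(22.3)), (np.float64(0.098), np.float64(18.5)), (np.float64(0.102), np.float64(16.5)), (np.float64(0.106), np.float64(13.8)), (np.float64(0.11), np.float64(12.1)), (np.float64(0.114), np.float64(12.7)), (np.float64(0.118), np.float64(12.7)), (np.float64(0.122), np.float64(13.0)), (np.float64(0.126), np.float64(0.8))]
white [(np.float64(0.07), np.float64(22.4)), (np.float64(0.074), np.float64(20.2)), (np.float64(0.078), np.float64(17.7)), (np.float64(0.082), np.float64(14.1)), (np.float64(0.086), np.float64(10.7)), (np.float64(0.09), np.float64(10.1)), (np.float64(0.094), np.float64(10.5)), (np.float64(0.098), np.float64(10.8)), (np.float64(0.102), np.float64(0.6)), (np.float64(0.106), np.float64(1.8)), (np.float64(0.11), np.float64(6.8)), (np.float64(0.114), None), (np.float64(0.118), None), (np.float64(0.122), None), (np.float64(0.126), None)]
```

```bash
python3 -m pendant '[[0.04,0.07,1,0,0,-0.002],[0.04,0.07,1,0,0,0],[0,0,0,0,0,0],[0,0,0,0,0,0]]' >/dev/null
python3 -c "
from h import *
to(0.511,-0.217,0.108)"
```

```text
t 3.7 pos [ 0.5136 -0.2177  0.1632] shift [ 0.048 -0.093  2.207] turn [-0.0002  0.0002  0.0002] F [0.2 0.4 1.5] open 0.998 ff 0.0 q7 -0.01
```

```bash
python3 -m pendant '[[0.05,-0.09,0.7,0,0,0],[0,0,0.7,0,0,0],[0,0,0.6,0,0,0],[0,0,0.2,0,0,0],[0,0,0,0,0,0]]' >/dev/null
python3 -m pendant '[[0,0,0,0,0,0],[0,0,0,0,0,0]]' >/dev/null
python3 -c "
from h import *
to(0.511,-0.217,0.108)"
python3 -m pendant '[[0,0,0,0,0,0],[0,0,0,0,0,0],[0,0,0,0,0,0],[0,0,0,0,0,0],[0,0,0,0,0,0]]' -1 25
python3 -m pendant '[[0,0,0,0,0,0],[0,0,0,0,0,0],[0,0,0,0,0,0]]'
```

```text
t 4.28 pos [ 0.5126 -0.2163  0.109 ] shift [-0.014 -0.069  0.038] turn [0.0008 0.0005 0.0006] F [ 0.6  0.2 -0.1] open 1.001 ff 0.0 q7 -0.08
clock: 4.7
tool_pos: [0.5114, -0.2159, 0.1074]
eef_rot: [0.632, 0.775, -0.0, 0.0]
contact_force: [0.5, -0.1, -0.7]
opening: 0.645
finger_force: 0.0
clock: 4.95
tool_pos: [0.5114, -0.2158, 0.1073]
eef_rot: [0.632, 0.775, -0.0, -0.0]
contact_force: [0.0, 0.4, -0.5]
opening: 0.421
finger_force: 0.0
```

```bash
python3 -m pendant '[[0,0,0,0,0,0],[0,0,0,0,0,0],[0,0,0,0,0,0],[0,0,0,0,0,0]]'
python3 -m pendant '[[0,0,-0.2,0,0,0],[0,0,-0.4,0,0,0],[0,0,-0.4,0,0,0],[0,0,0,0,0,0],[0,0,0,0,0,0]]'
```

```text
clock: 5.28
tool_pos: [0.5114, -0.2159, 0.1073]
eef_rot: [0.632, 0.775, -0.0, 0.0]
contact_force: [0.1, 0.1, 0.7]
opening: 0.115
finger_force: 0.0
clock: 5.7
tool_pos: [0.5122, -0.2161, 0.1335]
eef_rot: [0.633, 0.775, 0.0, 0.001]
contact_force: [0.4, -0.0, 0.1]
opening: 0.003
finger_force: 0.0
```

```bash
python3 -c "
from h import *
p,d=optics.snapshot('wrist'); q,e=optics.snapshot('scene'); np.save('pics/s1.npy',e)
cv2.imwrite('pics/m1.png',np.hstack([cv2.resize(p[120:420,150:430],(400,428)),cv2.resize(q[170:320,150:290],(399,428))]))
to(0.511,-0.217,0.108)"
```

```text
t 5.8 pos [ 0.5114 -0.216   0.1325] shift [-0.036 -0.022  0.979] turn [0.     0.0001 0.0007] F [0.3 0.4 0.3] open 0.006 ff 0.0 q7 -0.05
```

View pics/m1.png

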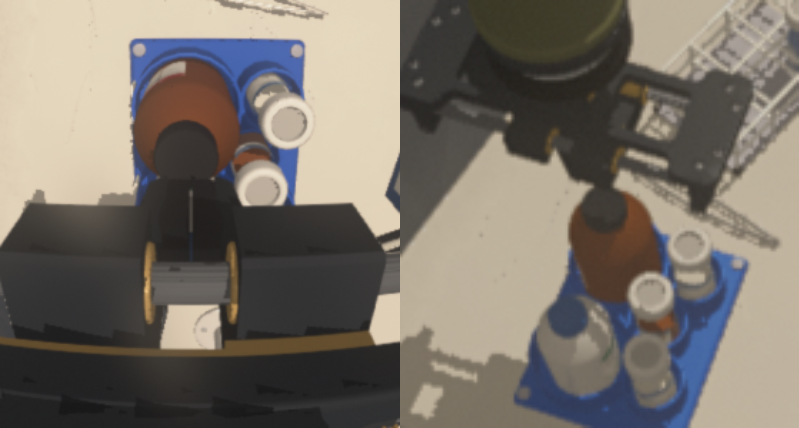

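```bash
python3 -c "
from h import *
s=r.get_state(); a=(s['tool_pos'],s['eef_rot'])
print('cap',wrist(*a,281,222,.128),'brown',wrist(*a,333,252,.091))
Q=xyz('scene',np.load('pics/s1.npy'))
m=(np.hypot(Q[...,0]-.511,Q[...,1]+.217)<.05)&(Q[...,2]>.12); q=Q[m]
for z in np.arange(.122,.2,.006):
  k=q[abs(q[:,2]-z)<.003]
  if len(k): print(round(z,3),len(k),k.min(0).round(3),k.max(0).round(3))
c=optics.calibration('wrist');M=np.linalg.inv(c['tool_from_camera'])
for t in((0,0,0),(0,0,-.019),(0.0,.0,.0055)):
  p=M[:3,:3]@t+M[:3,3]; th=np.arctan2(np.hypot(p[0],p[1]),-p[2]); k=th*f(c)/np.hypot(p[0],p[1]); print(t,c['cx']+p[0]*k,c['cy']-p[1]*k,'depth',-p[2])
p,d=optics.snapshot('wrist'); np.save('pics/w2.npy',d); print(d[215:300:5,279:288:4].round(3))
"
```

```text
cap [ 0.509  -0.2105  0.128 ] brown [ 0.5556 -0.2397  0.091 ]
0.122 31 [ 0.496 -0.234  0.12 ] [ 0.525 -0.207  0.125]
0.128 167 [ 0.497 -0.234  0.125] [ 0.526 -0.205  0.131]
0.134 2 [ 0.51  -0.218  0.131] [ 0.523 -0.215  0.131]
0.17 4 [ 0.509 -0.226  0.169] [ 0.517 -0.225  0.173]
0.176 18 [ 0.504 -0.23   0.173] [ 0.526 -0.215  0.179]
0.182 16 [ 0.501 -0.231  0.179] [ 0.527 -0.219  0.185]
0.188 2 [ 0.501 -0.231  0.19 ] [ 0.503 -0.23   0.19 ]
0.194 3 [ 0.499 -0.231  0.194] [ 0.503 -0.23   0.194]
0.2 5 [ 0.499 -0.231  0.198] [ 0.503 -0.229  0.203]
(0, 0, 0) 282.90414066284643 233.43989731801824 depth 0.1984714242147469
(0, 0, -0.019) 282.8864187631885 245.93563814006262 depth 0.18025078406896783
(0.0, 0.0, 0.0055) 282.9087443125007 230.22452683908492 depth 0.20374582004641978
[[0.199 0.199 0.199]
 [0.2   0.202 0.2  ]
 [0.202 0.201 0.201]
 [0.202 0.203 0.203]
 [0.203 0.204 0.202]
 [0.204 0.205 0.203]
 [0.205 0.204 0.206]
 [0.153 0.152 0.153]
 [0.148 0.148 0.148]
 [0.143 0.143 0.141]
 [0.139 0.143 0.137]
 [0.133 0.143 0.133]
 [0.131 0.142 0.135]
 [0.127 0.143 0.134]
 [0.121 0.144 0.121]
 [0.119 0.145 0.119]
 [0.115 0.144 0.117]]
```

```bash
python3 -c "
from h import *
c=optics.calibration('wrist');M=c['tool_from_camera']
v,u=np.mgrid[:420,:560]; a=(u-c['cx'])/f(c);b=(v-c['cy'])/f(c);t=np.hypot(a,b);k=np.tan(t)/t
for n in('w1','w2'):
  d=np.load(f'pics/{n}.npy'); P=np.stack([a*k*d,-b*k*d,-d],-1)@M[:3,:3].T+M[:3,3]
  m=(d>0)&(d<.2)&(v>230)&(v<330)&(abs(P[...,0])<.03)&(abs(P[...,1])<.075); q=P[m]
  print(n,len(q),'max z pts',q[np.argsort(q[:,2])[-400::40]].round(3).tolist())
  for z in np.arange(-.08,0.02,.01):
    e=q[abs(q[:,2]-z)<.005]; print(round(z,3),len(e),(e.min(0).round(3),e.max(0).round(3)) if len(e) else '')
"
```

```text
w1 22406 max z pts [[0.01, -0.05, -0.045], [0.001, -0.044, -0.044], [-0.007, 0.044, -0.044], [0.009, -0.05, -0.043], [-0.002, 0.044, -0.043], [-0.006, -0.044, -0.042], [0.006, -0.044, -0.042], [0.003, 0.044, -0.041], [-0.008, 0.044, -0.041], [0.008, 0.044, -0.04]]
-0.08 1388 (array([-0.011, -0.061, -0.085]), array([ 0.012,  0.061, -0.075]))
-0.07 1182 (array([-0.007, -0.06 , -0.075]), array([ 0.012,  0.06 , -0.065]))
-0.06 1294 (array([-0.009, -0.059, -0.065]), array([ 0.012,  0.06 , -0.055]))
-0.05 927 (array([-0.009, -0.058, -0.055]), array([ 0.012,  0.058, -0.045]))
-0.04 426 (array([-0.009, -0.057, -0.045]), array([ 0.011,  0.058, -0.039]))
-0.03 0 
-0.02 0 
-0.01 0 
-0.0 0 
0.01 0 
w2 14142 max z pts [[0.011, -0.009, -0.048], [0.011, 0.013, -0.048], [0.01, -0.003, -0.047], [0.011, 0.009, -0.046], [0.009, 0.008, -0.045], [0.008, -0.008, -0.044], [0.009, -0.0, -0.044], [0.009, 0.004, -0.043], [0.009, 0.002, -0.042], [0.011, -0.009, -0.041]]
-0.08 943 (array([ 0.005, -0.01 , -0.085]), array([ 0.012,  0.01 , -0.075]))
-0.07 615 (array([ 0.005, -0.012, -0.075]), array([ 0.012,  0.012, -0.065]))
-0.06 804 (array([-0.008, -0.015, -0.065]), array([ 0.011,  0.015, -0.055]))
-0.05 543 (array([ 0.007, -0.014, -0.055]), array([ 0.011,  0.014, -0.045]))
-0.04 240 (array([ 0.008, -0.013, -0.045]), array([ 0.012,  0.013, -0.039]))
-0.03 0 
-0.02 0 
-0.01 0 
-0.0 0 
0.01 0
```

```bash
python3 -c "
from h import *
print('offset',r.grip_point_offset)
c=optics.calibration('wrist');M=c['tool_from_camera']
v,u=np.mgrid[:420,:560]; a=(u-c['cx'])/f(c);b=(v-c['cy'])/f(c);t=np.hypot(a,b);k=np.tan(t)/t
d=np.load('pics/w1.npy'); P=np.stack([a*k*d,-b*k*d,-d],-1)@M[:3,:3].T+M[:3,3]
for vv in range(290,420,10): print(vv,P[vv,230].round(3),P[vv,290].round(3),P[vv,30].round(3))
"
```

```text
offset 0.0187
290 [-0.153 -0.07   0.182] [-0.166  0.01   0.205] [ 0.032 -0.069 -0.127]
300 [-0.17  -0.072  0.183] [-0.184  0.01   0.206] [ 0.028 -0.071 -0.127]
310 [ 0.026 -0.013 -0.119] [ 0.026  0.002 -0.119] [ 0.025 -0.072 -0.127]
320 [ 0.025 -0.013 -0.121] [ 0.025  0.002 -0.12 ] [ 0.021 -0.073 -0.128]
330 [ 0.021 -0.013 -0.121] [ 0.022  0.002 -0.121] [ 0.015 -0.078 -0.126]
340 [-0.241 -0.077  0.182] [-0.259  0.01   0.205] [ 0.024 -0.064 -0.138]
350 [-0.261 -0.079  0.182] [-0.28   0.011  0.205] [ 0.023 -0.061 -0.141]
360 [-0.296 -0.084  0.196] [-0.212  0.008  0.112] [ 0.024 -0.058 -0.145]
370 [ 0.022 -0.011 -0.136] [ 0.023  0.002 -0.137] [ 0.023 -0.057 -0.147]
380 [ 0.024 -0.01  -0.14 ] [ 0.022  0.002 -0.138] [ 0.017 -0.062 -0.146]
390 [ 0.025 -0.01  -0.144] [ 0.023  0.001 -0.141] [ 0.013 -0.063 -0.146]
400 [ 0.023 -0.01  -0.145] [ 0.023  0.001 -0.145] [ 0.009 -0.065 -0.147]
410 [ 0.023 -0.01  -0.147] [ 0.023  0.001 -0.147] [ 0.003 -0.07  -0.146]
```

The fingertips actually end about 39 mm short of the reported TCP: both the wrist and scene depth show it, and the fingers shut above the cap. From here I'll add that offset to every height.

```bash
sed -i 's/"shift (units/"z is that of the true finger tips, 39 mm short of the reported TCP; shift (units/; s/np.array(\[x,y,z\])-s/np.array([x,y,z-.039])-s/' h.py
python3 -m pendant '[[0,0,0,0,0,0],[0,0,0,0,0,0],[0,0,0,0,0,0],[0,0,0,0,0,0],[0,0,0,0,0,0]]' 0.3 >/dev/null
python3 -m pendant '[[0,0,0,0,0,0],[0,0,0,0,0,0],[0,0,0,0,0,0],[0,0,0,0,0,0]]' 
python3 -c "
from h import *
to(0.511,-0.217,0.108)"
```

```text
clock: 6.6
tool_pos: [0.5115, -0.2159, 0.1323]
eef_rot: [0.632, 0.775, -0.0, 0.0]
contact_force: [-0.9, 0.4, -0.3]
opening: 0.643
finger_force: 0.0
t 6.6 pos [ 0.5115 -0.2159  0.1323] shift [-0.039 -0.027  2.533] turn [0.     0.     0.0008] F [-0.9  0.4 -0.3] open 0.643 ff 0.0 q7 -0.05
```

```bash
python3 -m pendant '[[-0.04,-0.03,0.6,0,0,0],[0,0,0.6,0,0,0],[0,0,0.6,0,0,0],[0,0,0.5,0,0,0],[0,0,0.23,0,0,0]]' |grep -E 'pos|force'
python3 -m pendant '[[0,0,0,0,0,0],[0,0,0,0,0,0],[0,0,0,0,0,0],[0,0,0,0,0,0]]' -1 25|grep -E 'pos|force|open'
python3 -m pendant '[[0,0,0,0,0,0],[0,0,0,0,0,0],[0,0,0,0,0,0],[0,0,0,0,0,0]]' |grep -E 'pos|force|open'
```

```text
tool_pos: [0.51, -0.2168, 0.0676]
contact_force: [0.7, -0.0, 0.5]
finger_force: 0.0
tool_pos: [0.5115, -0.2172, 0.0699]
contact_force: [-1.9, -1.4, 0.6]
opening: 0.37
finger_force: 0.4
tool_pos: [0.511, -0.2173, 0.0696]
contact_force: [-1.0, -1.1, 4.7]
opening: 0.334
finger_force: 21.6
```

```bash
python3 -m pendant '[[0,0,-0.2,0,0,0],[0,0,-0.5,0,0,0],[0,0,-0.8,0,0,0],[0,0,-0.8,0,0,0],[0,0,-0.8,0,0,0]]' - 35|grep -E 'pos|force|open'
python3 -m pendant '[[0,0,-0.8,0,0,0],[0,0,-0.5,0,0,0],[0,0,-0.2,0,0,0],[0,0,0,0,0,0]]'|grep -E 'pos|force|open'
python3 -c "
from h import *
to(0.6,0.182,0.223)"
```

```text
tool_pos: [0.5104, -0.2166, 0.147]
contact_force: [1.0, -0.1, -2.8]
opening: 0.329
finger_force: 28.0
tool_pos: [0.5115, -0.217, 0.1849]
contact_force: [-0.1, 0.3, -2.9]
opening: 0.327
finger_force: 28.0
t 8.43 pos [ 0.5115 -0.217   0.1849] shift [14.931  6.662  0.036] turn [0.0006 0.0003 0.0008] F [-0.1  0.3 -2.9] open 0.327 ff 28.0 q7 0.02
```

```bash
python3 -m pendant '[[0.3,0.134,0,0,0,0],[0.7,0.312,0,0,0,0],[0.95,0.424,0,0,0,0],[0.95,0.424,0,0,0,0],[0.95,0.424,0,0,0,0]]'|grep -E 'pos|open'
python3 -m pendant '[[0.95,0.424,0,0,0,0],[0.95,0.424,0,0,0,0],[0.95,0.424,0,0,0,0],[0.95,0.424,0,0,0,0],[0.95,0.424,0,0,0,0]]'|grep -E 'pos|open'
python3 -m pendant '[[0.95,0.424,0,0,0,0],[0.95,0.424,0,0,0,0],[0.95,0.424,0,0,0,0],[0.95,0.424,0,0,0,0],[0.95,0.424,0,0,0,0]]'|grep -E 'pos|open'
python3 -m pendant '[[0.95,0.424,0,0,0,0],[0.5,0.22,0,0,0,0],[0.13,0.06,0,0,0,0],[0,0,0,0,0,0],[0,0,0,0,0,0]]'|grep -E 'pos|open'
python3 -c "
from h import *
to(0.6,0.182,0.105)"
```

```text
tool_pos: [0.5329, -0.1123, 0.1827]
opening: 0.326
tool_pos: [0.5609, 0.0148, 0.1826]
opening: 0.326
tool_pos: [0.5889, 0.1416, 0.1824]
opening: 0.325
tool_pos: [0.599, 0.1798, 0.1832]
opening: 0.325
t 10.1 pos [0.599  0.1798 0.1832] shift [0.089 0.067 4.687] turn [-0.0007  0.0008  0.0004] F [ 1.  -0.6 -2.3] open 0.325 ff 28.5 q7 -0.59
```

```bash
python3 -m pendant '[[0.09,0.07,0.4,0,0,0],[0,0,0.8,0,0,0],[0,0,0.8,0,0,0],[0,0,0.8,0,0,0],[0,0,0.8,0,0,0]]'|grep -E 'pos|open'
python3 -m pendant '[[0,0,0.5,0,0,0],[0,0,0.3,0,0,0],[0,0,0.15,0,0,0],[0,0,0,0,0,0],[0,0,0,0,0,0]]'|grep -E 'pos|open|cont'
python3 -c "
from h import *
to(0.6,0.182,0.1026)"
```

```text
tool_pos: [0.6007, 0.1823, 0.0925]
opening: 0.327
tool_pos: [0.6013, 0.1847, 0.071]
contact_force: [-0.2, 0.6, -1.8]
opening: 0.331
t 10.93 pos [0.6013 0.1847 0.071 ] shift [-0.095 -0.074  0.297] turn [ 0.0004 -0.0001  0.0006] F [-0.2  0.6 -1.8] open 0.331 ff 28.5 q7 -0.68
```

```bash
python3 -m pendant '[[0,0,0.1,0,0,0],[0,0,0.1,0,0,0],[0,0,0,0,0,0],[0,0,0,0,0,0]]'|grep -E 'pos|open|cont'
python3 -m pendant '[[0,0,0.06,0,0,0],[0,0,0,0,0,0],[0,0,0,0,0,0]]'|grep -E 'pos|open|cont'
python3 -c "
from h import *
to(0.6,0.182,0.1026)"
```

```text
tool_pos: [0.6007, 0.1846, 0.0655]
contact_force: [-0.1, 0.3, -2.3]
opening: 0.327
tool_pos: [0.601, 0.1847, 0.064]
contact_force: [0.7, -0.4, -0.3]
opening: 0.325
t 11.52 pos [0.601  0.1847 0.064 ] shift [-0.096 -0.06   0.018] turn [ 0.0002 -0.      0.0008] F [ 0.7 -0.4 -0.3] open 0.325 ff 28.7 q7 -0.68
```

Contact force has gone to about 0, so the bottle is standing on the tray. I'll release and rise.

```bash
python3 -m pendant '[[0,0,0.02,0,0,0],[0,0,0,0,0,0],[0,0,0,0,0,0],[0,0,0,0,0,0],[0,0,0,0,0,0]]' 0.3|grep -E 'pos|open|cont'
python3 -m pendant '[[0,0,-0.3,0,0,0],[0,0,-0.8,0,0,0],[0,0,-0.8,0,0,0],[0,0,-0.8,0,0,0],[0,0,-0.3,0,0,0]]'|grep -E 'pos|open|cont'
python3 -c "
from h import *
p,d=optics.snapshot('scene'); np.save('pics/s2.npy',d); cv2.imwrite('pics/s2.png',p)
P=xyz('scene',d); m=(np.hypot(P[...,0]-.6,P[...,1]-.184)<.03)&(P[...,2]>.118)&(P[...,2]<.126); print('amber top',P[m].mean(0).round(4),m.sum())
to(0.5243,-0.283,0.16)"
```

```text
tool_pos: [0.6007, 0.1847, 0.0634]
contact_force: [-0.7, -0.5, 0.1]
opening: 0.646
tool_pos: [0.6022, 0.1857, 0.1416]
contact_force: [-0.1, 0.3, 0.6]
opening: 0.65
amber top [0.6016 0.1804 0.1215] 129
t 12.4 pos [0.6025 0.1857 0.1418] shift [-17.748  -6.815   0.773] turn [ 0.0018 -0.0004  0.0007] F [-0.4  0.7  1.1] open 0.65 ff 0.0 q7 -0.62
```

```bash
for i in 1; do :; done
python3 -m pendant '[[-0.5,-0.192,0,0,0,0],[-1,-0.384,0,0,0,0],[-1,-0.384,0,0,0,0],[-1,-0.384,0,0,0,0],[-1,-0.384,0,0,0,0]]'>/dev/null
python3 -m pendant '[[-1,-0.384,0,0,0,0],[-1,-0.384,0,0,0,0],[-1,-0.384,0,0,0,0],[-1,-0.384,0,0,0,0],[-1,-0.384,0,0,0,0]]'>/dev/null
python3 -m pendant '[[-1,-0.384,0,0,0,0],[-1,-0.384,0,0,0,0],[-1,-0.384,0,0,0,0],[-1,-0.384,0,0,0,0],[-1,-0.384,0,0,0,0]]'>/dev/null
python3 -m pendant '[[-1,-0.384,0,0,0,0],[-1,-0.384,0,0,0,0],[-1,-0.384,0,0,0,0],[-0.25,-0.09,0,0,0,0],[0,0,0,0,0,0]]'>/dev/null
python3 -m pendant '[[0,0,0,0,0,0],[0,0,0,0,0,0]]'>/dev/null
python3 -c "
from h import *
to(0.5243,-0.283,0.087)"
```

```text
t 14.23 pos [ 0.5227 -0.2819  0.138 ] shift [-0.06   0.052  3.601] turn [ 0.     -0.0006  0.0016] F [0.1 0.4 0.3] open 0.649 ff 0.0 q7 0.09
```

```bash
python3 -m pendant '[[-0.06,0.05,0.4,0,0,0.0015],[0,0,0.7,0,0,0],[0,0,0.5,0,0,0],[0,0,0,0,0,0],[0,0,0,0,0,0]]' -0.2 >/dev/null
python3 -c "
from h import *
to(0.5243,-0.283,0.087)"
```

```text
t 14.65 pos [ 0.5237 -0.2844  0.0974] shift [0.049 0.038 1.975] turn [-0.0005 -0.0004 -0.0003] F [-0.2  0.1  0.1] open 0.396 ff 0.0 q7 0.05
```

```bash
python3 -m pendant '[[0.04,0.03,0.5,0,0,0],[0,0,0.5,0,0,0],[0,0,0.5,0,0,0],[0,0,0.35,0,0,0],[0,0,0.05,0,0,0]]'|grep -E 'pos|cont'
python3 -m pendant '[[0,0,0,0,0,0],[0,0,0,0,0,0]]'|grep -E 'pos|cont'
python3 -c "
from h import *
to(0.5243,-0.283,0.087)"
python3 -m pendant '[[0,0,0,0,0,0],[0,0,0,0,0,0],[0,0,0,0,0,0],[0,0,0,0,0,0]]' -1 25|grep -E 'pos|force|open'
```

```text
tool_pos: [0.5231, -0.284, 0.0485]
contact_force: [0.7, 0.3, 0.1]
tool_pos: [0.5249, -0.2843, 0.0509]
contact_force: [0.4, 0.9, 0.1]
t 15.23 pos [ 0.5249 -0.2843  0.0509] shift [ 0.057 -0.015  0.115] turn [ 0.0001  0.     -0.0007] F [0.4 0.9 0.1] open 0.398 ff 0.0 q7 -0.01
tool_pos: [0.5249, -0.2847, 0.0514]
contact_force: [-0.0, -0.0, 2.0]
opening: 0.27
finger_force: 20.7
```

```bash
python3 -m pendant '[[0,0,-0.2,0,0,0],[0,0,-0.5,0,0,0],[0,0,-0.8,0,0,0],[0,0,-0.8,0,0,0],[0,0,-0.8,0,0,0]]' - 30|grep -E 'pos|force|open'
python3 -m pendant '[[0,0,-0.8,0,0,0],[0,0,-0.6,0,0,0],[0,0,-0.2,0,0,0],[0,0,0,0,0,0],[0,0,0,0,0,0]]'|grep -E 'pos|force|open'
python3 -c "
from h import *
to(0.510,0.1845,0.208)"
```

```text
tool_pos: [0.5247, -0.2841, 0.13]
contact_force: [0.7, -0.1, -1.3]
opening: 0.267
finger_force: 25.8
tool_pos: [0.5244, -0.2844, 0.1683]
contact_force: [-0.5, 0.3, -0.9]
opening: 0.268
finger_force: 25.8
t 16.4 pos [ 0.5244 -0.2844  0.1683] shift [18.505  3.102 -0.032] turn [-0.0001  0.     -0.0007] F [-0.5  0.3 -0.9] open 0.268 ff 25.8 q7 0.11
```

```bash
python3 -m pendant '[[0.3,0.05,0,0,0,0],[0.7,0.117,0,0,0,0],[0.95,0.159,0,0,0,0],[0.95,0.159,0,0,0,0],[0.95,0.159,0,0,0,0]]'>/dev/null
python3 -m pendant '[[0.95,0.159,0,0,0,0],[0.95,0.159,0,0,0,0],[0.95,0.159,0,0,0,0],[0.95,0.159,0,0,0,0],[0.95,0.159,0,0,0,0]]'>/dev/null
python3 -m pendant '[[0.95,0.159,0,0,0,0],[0.95,0.159,0,0,0,0],[0.95,0.159,0,0,0,0],[0.95,0.159,0,0,0,0],[0.95,0.159,0,0,0,0]]'>/dev/null
python3 -m pendant '[[0.95,0.159,0,0,0,0],[0.95,0.159,0,0,0,0],[0.95,0.159,0,0,0,0],[0.95,0.159,0,0,0,0],[0.95,0.159,0,0,0,0]]'>/dev/null
python3 -m pendant '[[0.4,0.067,0,0,0,0],[0,0,0,0,0,0],[0,0,0,0,0,0],[0,0,0,0,0,0]]'|grep -E 'pos|force|open'
python3 -c "
from h import *
to(0.510,0.1845,0.0844)"
```

```text
tool_pos: [0.5101, 0.182, 0.1677]
contact_force: [0.6, -1.2, -1.3]
opening: 0.269
finger_force: 26.0
t 18.4 pos [0.5101 0.182  0.1677] shift [0.112 0.025 4.891] turn [-0.0005  0.0007 -0.0013] F [ 0.6 -1.2 -1.3] open 0.269 ff 26.0 q7 -0.74
```

```bash
python3 -m pendant '[[0,0,0.4,0,0,0],[0,0,0.8,0,0,0],[0,0,0.8,0,0,0],[0,0,0.8,0,0,0],[0,0,0.8,0,0,0]]'>/dev/null
python3 -m pendant '[[0,0,0.5,0,0,0],[0,0,0.3,0,0,0],[0,0,0.1,0,0,0],[0,0,0.1,0,0,0],[0,0,0,0,0,0]]'>/dev/null
python3 -m pendant '[[0,0,0,0,0,0],[0,0,0,0,0,0]]'>/dev/null
python3 -c "
from h import *
to(0.510,0.1845,0.0844)"
```

```text
t 19.4 pos [0.5108 0.1845 0.054 ] shift [ 0.006 -0.031  0.343] turn [ 0.0004 -0.0001 -0.0008] F [ 0.4  0.2 -1.5] open 0.271 ff 26.0 q7 -0.88
```

```bash
python3 -m pendant '[[0,0,0.15,0,0,0],[0,0,0.11,0,0,0],[0,0,0.06,0,0,0],[0,0,0,0,0,0],[0,0,0,0,0,0]]'|grep -E 'pos|cont'
python3 -m pendant '[[0,0,0.04,0,0,0],[0,0,0,0,0,0],[0,0,0,0,0,0]]'|grep -E 'pos|cont'
```

```text
tool_pos: [0.5102, 0.1844, 0.0454]
contact_force: [0.3, -0.7, 1.4]
tool_pos: [0.5103, 0.1845, 0.0453]
contact_force: [-1.4, -1.2, 10.2]
```

```bash
python3 -m pendant '[[0,0,-0.03,0,0,0],[0,0,0,0,0,0],[0,0,0,0,0,0],[0,0,0,0,0,0]]' -0.05|grep -E 'pos|open|cont'
python3 -m pendant '[[0,0,-0.3,0,0,0],[0,0,-0.8,0,0,0],[0,0,-0.8,0,0,0],[0,0,-1,0,0,0],[0,0,-0.6,0,0,0]]'|grep -E 'pos|open|cont'
python3 -c "
from h import *
p,d=optics.snapshot('top'); np.save('pics/t3.npy',d); cv2.imwrite('pics/t3.png',p)
P=xyz('top',d)
for x,y,z in((.6,.183,.122),(.51,.1845,.099)):
  m=(np.hypot(P[...,0]-x,P[...,1]-y)<.03)&(abs(P[...,2]-z)<.004); print('top',P[m].mean(0).round(4),m.sum())
to(0.5577,-0.2425,0.15)"
```

```text
tool_pos: [0.5102, 0.1844, 0.0449]
contact_force: [0.2, -0.6, -0.4]
opening: 0.477
tool_pos: [0.5108, 0.1849, 0.1349]
contact_force: [0.5, 0.6, -1.3]
opening: 0.475
top [0.6013 0.1832 0.1212] 178
top [0.5098 0.1839 0.0982] 122
t 20.87 pos [0.5122 0.1857 0.1369] shift [-17.156  -1.567   0.998] turn [ 0.0019 -0.0005 -0.0008] F [-0.2 -0.3  1.6] open 0.476 ff 0.0 q7 -0.78
```

```bash
python3 -m pendant '[[-0.5,-0.046,0,0,0,0],[-1,-0.091,0,0,0,0],[-1,-0.091,0,0,0,0],[-1,-0.091,0,0,0,0],[-1,-0.091,0,0,0,0]]'>/dev/null
python3 -m pendant '[[-1,-0.091,0,0,0,0],[-1,-0.091,0,0,0,0],[-1,-0.091,0,0,0,0],[-1,-0.091,0,0,0,0],[-1,-0.091,0,0,0,0]]'>/dev/null
python3 -m pendant '[[-1,-0.091,0,0,0,0],[-1,-0.091,0,0,0,0],[-1,-0.091,0,0,0,0],[-1,-0.091,0,0,0,0],[-1,-0.091,0,0,0,0]]'>/dev/null
python3 -m pendant '[[-1,-0.091,0,0,0,0],[-1,-0.091,0,0,0,0],[-0.66,-0.06,0,0,0,0],[0,0,0,0,0,0],[0,0,0,0,0,0]]'>/dev/null
python3 -c "
from h import *
s=r.get_state()
p,d=optics.snapshot('wrist'); np.save('pics/w4.npy',d); cv2.imwrite('pics/w4.png',p); np.savez('pics/w4s',p=s['tool_pos'],q=s['eef_rot'])
to(0.5577,-0.2425,0.07)"
```

```text
t 22.58 pos [ 0.5546 -0.2435  0.1315] shift [0.008 0.136 4.021] turn [-0.0005 -0.0005 -0.0007] F [-0.9  0.3 -0.1] open 0.478 ff 0.0 q7 -0.0
```

View pics/w4.png

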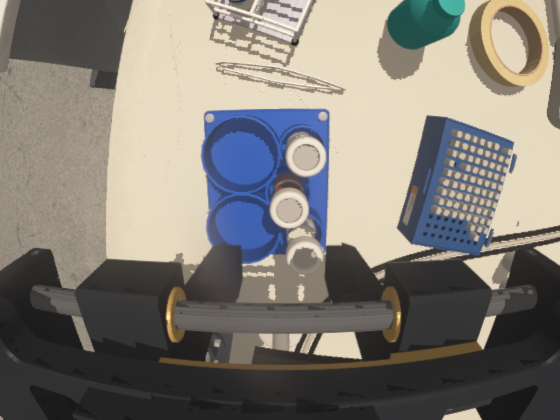

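The wrist view shows the empty bottle pockets at (240,153) and (243,225), the brown cap at (289,208), and the clear caps at (306,155) and (303,249).

```bash
python3 -c "
from h import *
z=np.load('pics/w4s.npz'); a=(z['p'],z['q'])
for n,u,v,h in(('brown',289,208,.091),('clL',306,155,.091),('clR',303,249,.091),('pockA',240,154,.04),('pockW',243,225,.04)): print(n,wrist(*a,u,v,h))
"
```

```text
brown [ 0.5575 -0.2406  0.091 ]
clL [ 0.5616 -0.2004  0.091 ]
clR [ 0.5744 -0.2704  0.091 ]
pockA [ 0.5106 -0.2163  0.04  ]
pockW [ 0.5235 -0.2796  0.04  ]
```

```bash
python3 -m pendant '[[0,0.06,0.5,0,0,0],[0.02,0.06,0.8,0,0,0],[0,0,0.8,0,0,0],[0,0,0.5,0,0,0],[0,0,0,0,0,0]]'>/dev/null
python3 -m pendant '[[0,0,0,0,0,0],[0,0,0,0,0,0]]'>/dev/null
python3 -c "
from h import *
to(0.5577,-0.242,0.062)"
```

```text
t 23.17 pos [ 0.5593 -0.2424  0.0682] shift [ 0.028 -0.064  1.808] turn [ 0.0004  0.0001 -0.0004] F [ 0.7 -0.3  0.2] open 0.474 ff 0.0 q7 -0.06
```

```bash
python3 -m pendant '[[0.02,-0.06,0.5,0,0,0],[0,0,0.6,0,0,0],[0,0,0.5,0,0,0],[0,0,0.2,0,0,0],[0,0,0,0,0,0]]'|grep -E 'pos|cont'
python3 -m pendant '[[0,0,0,0,0,0],[0,0,0,0,0,0]]'|grep -E 'pos|cont'
python3 -m pendant '[[0,0,0,0,0,0],[0,0,0,0,0,0],[0,0,0,0,0,0],[0,0,0,0,0,0],[0,0,0,0,0,0]]' -1 20|grep -E 'pos|force|open'
```

```text
tool_pos: [0.5566, -0.2426, 0.0219]
contact_force: [-0.7, -0.3, -0.3]
tool_pos: [0.5578, -0.2428, 0.0234]
contact_force: [0.2, -0.1, -1.0]
tool_pos: [0.5576, -0.2428, 0.0231]
contact_force: [0.0, -0.7, 3.8]
opening: 0.311
finger_force: 20.0
```

```bash
python3 -m pendant '[[0,0,-0.2,0,0,0],[0,0,-0.5,0,0,0],[0,0,-0.8,0,0,0],[0,0,-0.8,0,0,0],[0,0,-0.8,0,0,0]]' - 25|grep -E 'pos|force|open'
python3 -m pendant '[[0,0,-0.8,0,0,0],[0,0,-0.5,0,0,0],[0,0,-0.2,0,0,0],[0,0,0,0,0,0],[0,0,0,0,0,0]]'|grep -E 'pos|force|open'
python3 -c "
from h import *
to(0.5263,-0.0423,0.176)
p=cv2.imread('pics/t3.png'); cv2.imwrite('pics/c5.png',cv2.resize(p[200:270,240:330],None,fx=8,fy=8,interpolation=cv2.INTER_CUBIC))"
```

```text
tool_pos: [0.5568, -0.2426, 0.1016]
contact_force: [0.1, -0.5, -0.7]
opening: 0.309
finger_force: 25.0
tool_pos: [0.5565, -0.2429, 0.1372]
contact_force: [-0.2, -0.3, -1.0]
opening: 0.308
finger_force: 25.0
t 25.0 pos [ 0.5565 -0.2429  0.1372] shift [8.104e+00 3.810e-01 7.000e-03] turn [-0.0003 -0.     -0.0008] F [-0.2 -0.3 -1. ] open 0.308 ff 25.0 q7 0.0
```

View pics/c5.png

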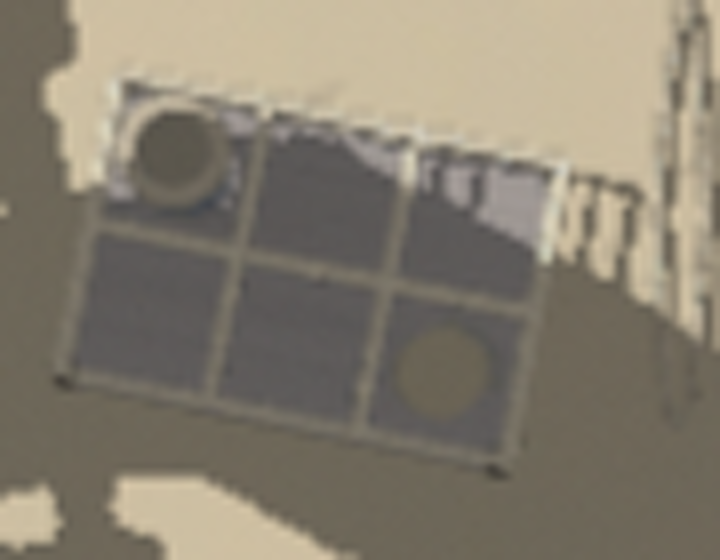

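The crop shows the rack's top wire corners at (117,85), (563,168), (510,465) and (65,377). The free far-middle cell is centred at about (325,203).

```bash
python3 -c "
from h import *
S=lambda u,v,z=.049:ray('top',240+(u+.5)/8-.5,200+(v+.5)/8-.5,z)
k=np.array([S(*c) for c in((117,85),(563,168),(510,465),(65,377))])[:,:2]; e=(k[0]-k[1]+k[3]-k[2])/2
print('centre',k.mean(0).round(4),np.degrees(np.arctan2(-e[0],e[1])),np.hypot(*e),np.hypot(*(k[0]+k[1]-k[2]-k[3]))/2)
print('cell',np.mean([S(*c) for c in((262,118),(413,150),(237,255),(388,287))],0), 'blue',S(175,150,.088),'open',S(445,371,.081))
"
```

```text
centre [ 0.5077 -0.038 ] -9.81107826574883 0.11883800949191298 0.07823888099915541
cell [ 0.526275 -0.04065   0.049   ] blue [ 0.5361 -0.0025  0.088 ] open [ 0.4822 -0.0712  0.081 ]
```

```bash
python3 -m pendant '[[0.3,0.014,0,0,0,0],[0.7,0.035,0,0,0,0],[0.95,0.047,0,0,0,0],[0.95,0.047,0,0,0,0],[0.95,0.047,0,0,0,0]]'>/dev/null
python3 -m pendant '[[0.95,0.047,0,0,0,0],[0.95,0.047,0,0,0,0],[0.95,0.047,0,0,0,0],[0.95,0.047,0,0,0,0],[0.45,0.02,0,0,0,0]]'>/dev/null
python3 -m pendant '[[0.05,0,0,0,0,0],[0,0,0.2,0,0,0],[0,0,0,0,0,0],[0,0,0,0,0,0]]'>/dev/null
python3 -c "
from h import *
to(0.527,-0.041,0.1)"
```

```text
t 26.17 pos [ 0.5267 -0.0431  0.1318] shift [0.083 0.034 2.832] turn [-0.0005  0.0003 -0.0016] F [-0.4  0.2 -0.3] open 0.306 ff 25.0 q7 -0.41
```

```bash
python3 -m pendant '[[0.08,0.03,0.4,0,0,0],[0,0,0.8,0,0,0],[0,0,0.7,0,0,0],[0,0,0,0,0,0],[0,0,0,0,0,0]]'>/dev/null
python3 -m pendant '[[0,0,0,0,0,0]]'>/dev/null
python3 -c "
from h import *
to(0.527,-0.041,0.06)"
```

```text
t 26.67 pos [ 0.5278 -0.039   0.0854] shift [-0.073 -0.047  2.575] turn [ 0.0002  0.     -0.0009] F [-0.5  0.9 -0.2] open 0.31 ff 25.0 q7 -0.48
```

```bash
python3 -m pendant '[[-0.07,-0.04,0.2,0,0,0],[0,0,0.5,0,0,0],[0,0,0.5,0,0,0],[0,0,0.5,0,0,0],[0,0,0.4,0,0,0]]'|grep -E 'pos|cont'
python3 -m pendant '[[0,0,0.3,0,0,0],[0,0,0.05,0,0,0],[0,0,0,0,0,0],[0,0,0,0,0,0]]'|grep -E 'pos|cont|open'
python3 -c "
from h import *
to(0.527,-0.041,0.059)"
```

```text
tool_pos: [0.5271, -0.0411, 0.0323]
contact_force: [0.4, 0.3, -0.7]
tool_pos: [0.5271, -0.0407, 0.0242]
contact_force: [-0.4, -0.1, 0.2]
opening: 0.311
t 27.42 pos [ 0.5271 -0.0407  0.0242] shift [-0.012 -0.007  0.168] turn [ 0.0003  0.     -0.0007] F [-0.4 -0.1  0.2] open 0.311 ff 25.0 q7 -0.57
```

```bash
python3 -m pendant '[[0,0,0.08,0,0,0],[0,0,0.08,0,0,0],[0,0,0.04,0,0,0],[0,0,0,0,0,0],[0,0,0,0,0,0]]'|grep -E 'pos|cont|open'
python3 -m pendant '[[0,0,0,0,0,0],[0,0,0,0,0,0]]'|grep -E 'pos|cont|open'
```

```text
tool_pos: [0.5276, -0.0407, 0.02]
contact_force: [-0.5, -0.1, 8.5]
opening: 0.306
tool_pos: [0.5276, -0.0407, 0.02]
contact_force: [-0.0, -0.1, 8.6]
opening: 0.312
```

```bash
python3 -m pendant '[[0,0,-0.04,0,0,0],[0,0,0,0,0,0],[0,0,0,0,0,0],[0,0,0,0,0,0]]' -0.05|grep -E 'pos|open|cont'
python3 -m pendant '[[0,0,-0.4,0,0,0],[0,0,-0.8,0,0,0],[0,0,-0.8,0,0,0],[0,0,-0.2,0,0,0],[0,0,0,0,0,0]]'|grep -E 'pos|open|cont'
python3 -c "
from h import *
s=r.get_state(); p,d=optics.snapshot('wrist'); cv2.imwrite('pics/w6.png',p); np.savez('pics/w6s',p=s['tool_pos'],q=s['eef_rot'])
q,e=optics.snapshot('scene'); P=xyz('scene',e)
for x,y,z in((.527,-.043,.088),(.536,-.004,.088)):
  m=(np.hypot(P[...,0]-x,P[...,1]-y)<.022)&(abs(P[...,2]-z)<.003); print(P[m].mean(0).round(4),m.sum())
to(0.536,-0.003,0.06)"
```

```text
tool_pos: [0.5266, -0.0408, 0.0197]
contact_force: [0.5, 0.1, -0.2]
opening: 0.479
tool_pos: [0.5279, -0.0407, 0.0764]
contact_force: [-0.2, 0.1, 0.7]
opening: 0.476
[ 0.5281 -0.0427  0.0874] 90
[ 0.5266 -0.0133  0.088 ] 12
t 28.85 pos [ 0.5265 -0.041   0.0746] shift [1.419 0.67  2.145] turn [-0.0001  0.0001 -0.0008] F [-0.4  1.3 -0.6] open 0.478 ff 0.0 q7 -0.49
```

View pics/w6.png

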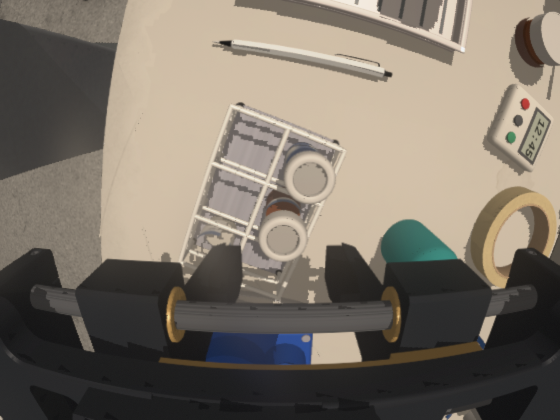

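The wrist view shows the brown vial upright in the far-middle cell with its cap at (283,237), and the blue cap at (310,178).

```bash
python3 -c "
from h import *
z=np.load('pics/w6s.npz'); a=(z['p'],z['q']); print(wrist(*a,310,178,.088),wrist(*a,283,237,.088))
"
python3 -m pendant '[[0.5,0.24,0,0,0,0],[0.6,0.26,0,0,0,0],[0.3,0.17,0,0,0,0],[0,0,0,0,0,0],[0,0,0,0,0,0]]'>/dev/null
python3 -m pendant '[[0,0,0,0,0,0]]'>/dev/null
python3 -c "
from h import *
to(0.536,-0.002,0.06)"
```

```text
[ 0.5352 -0.0016  0.088 ] [ 0.5275 -0.0384  0.088 ]
t 29.35 pos [ 0.5357 -0.0044  0.0743] shift [0.094 0.036 2.131] turn [-0.0005  0.0003 -0.0009] F [-0.1  0.1  0.2] open 0.476 ff 0.0 q7 -0.54
```

```bash
python3 -m pendant '[[0.07,0.01,0.3,0,0,0],[0,0,0.6,0,0,0],[0,0,0.6,0,0,0],[0,0,0.5,0,0,0],[0,0,0.1,0,0,0]]'|grep -E 'pos|cont'
python3 -m pendant '[[0,0,0,0,0,0],[0,0,0,0,0,0],[0,0,0,0,0,0]]'|grep -E 'pos|cont'
python3 -m pendant '[[0,0,0,0,0,0],[0,0,0,0,0,0],[0,0,0,0,0,0],[0,0,0,0,0,0],[0,0,0,0,0,0]]' -1 20|grep -E 'pos|force|open'
```

```text
tool_pos: [0.5345, -0.0025, 0.0201]
contact_force: [-1.6, 0.2, 0.6]
tool_pos: [0.5366, -0.0015, 0.0229]
contact_force: [-0.4, -0.0, 0.6]
tool_pos: [0.5366, -0.0013, 0.0228]
contact_force: [-0.2, 0.3, 4.1]
opening: 0.309
finger_force: 20.0
```

```bash
python3 -m pendant '[[0,0,-0.2,0,0,0],[0,0,-0.5,0,0,0],[0,0,-0.8,0,0,0],[0,0,-0.8,0,0,0],[0,0,-0.8,0,0,0]]' - 25|grep -E 'pos|force|open'
python3 -m pendant '[[0,0,-0.8,0,0,0],[0,0,-0.4,0,0,0],[0,0,-0.1,0,0,0],[0,0,0,0,0,0],[0,0,0,0,0,0]]'|grep -E 'pos|force|open'
python3 -c "
from h import *
to(0.5582,-0.2423,0.168)"
```

```text
tool_pos: [0.5356, -0.0015, 0.1006]
contact_force: [1.5, -0.1, -0.5]
opening: 0.307
finger_force: 25.0
tool_pos: [0.5355, -0.0017, 0.1315]
contact_force: [0.3, -0.3, -0.7]
opening: 0.313
finger_force: 25.0
t 31.27 pos [ 0.5355 -0.0017  0.1315] shift [-9.615 -0.99   0.104] turn [-0.0005  0.0001 -0.0007] F [ 0.3 -0.3 -0.7] open 0.313 ff 25.0 q7 -0.47
```

```bash
python3 -m pendant '[[-0.3,-0.03,0,0,0,0],[-0.7,-0.07,0,0,0,0],[-0.95,-0.098,0,0,0,0],[-0.95,-0.098,0,0,0,0],[-0.95,-0.098,0,0,0,0]]'>/dev/null
python3 -m pendant '[[-0.95,-0.098,0,0,0,0],[-0.95,-0.098,0,0,0,0],[-0.95,-0.098,0,0,0,0],[-0.95,-0.098,0,0,0,0],[-0.95,-0.098,0,0,0,0]]'>/dev/null
python3 -m pendant '[[-0.7,-0.07,0,0,0,0],[-0.3,-0.03,0,0,0,0],[0,0,0,0,0,0],[0,0,0,0,0,0],[0,0,0,0,0,0]]'>/dev/null
python3 -c "
from h import *
to(0.5582,-0.2423,0.12)"
```

```text
t 32.52 pos [ 0.5589 -0.2395  0.1321] shift [-0.108 -0.05   2.044] turn [-0.     -0.0005  0.0001] F [0.4 0.4 0.6] open 0.31 ff 25.0 q7 -0.01
```

```bash
python3 -m pendant '[[-0.1,-0.04,0,0,0,0],[0,0,0.5,0,0,0],[0,0,0.8,0,0,0],[0,0,0.7,0,0,0],[0,0,0.3,0,0,0]]'>/dev/null
python3 -m pendant '[[0,0,0,0,0,0],[0,0,0,0,0,0],[0,0,0,0,0,0]]'>/dev/null
python3 -c "
from h import *
to(0.5582,-0.2423,0.0648)"
```

```text
t 33.18 pos [ 0.5592 -0.244   0.0755] shift [ 0.075 -0.03   1.99 ] turn [ 0.0004  0.0001 -0.0006] F [-0.4  0.2 -0.2] open 0.307 ff 25.0 q7 -0.06
```

```bash
python3 -m pendant '[[0.06,-0.03,0.3,0,0,0],[0,0,0.4,0,0,0],[0,0,0.4,0,0,0],[0,0,0.4,0,0,0],[0,0,0.3,0,0,0]]'|grep -E 'pos|cont'
python3 -m pendant '[[0,0,0.1,0,0,0],[0,0,0,0,0,0],[0,0,0,0,0,0]]'|grep -E 'pos|cont|open'
python3 -m pendant '[[0,0,0.06,0,0,0],[0,0,0.04,0,0,0],[0,0,0,0,0,0],[0,0,0,0,0,0]]'|grep -E 'pos|cont|open'
```

```text
tool_pos: [0.5567, -0.2428, 0.0282]
contact_force: [-0.2, 0.3, -0.6]
tool_pos: [0.5575, -0.2428, 0.0271]
contact_force: [0.4, -0.2, 0.2]
opening: 0.308
tool_pos: [0.5581, -0.2431, 0.0258]
contact_force: [-2.0, 0.4, 4.9]
opening: 0.31
```

```bash
python3 -m pendant '[[0,0,-0.02,0,0,0],[0,0,0,0,0,0],[0,0,0,0,0,0],[0,0,0,0,0,0]]' -0.05|grep -E 'pos|open|cont'
python3 -m pendant '[[0,0,-0.4,0,0,0],[0,0,-0.8,0,0,0],[0,0,-0.8,0,0,0],[0,0,-1,0,0,0],[0,0,-0.7,0,0,0]]'|grep -E 'pos|open|cont'
python3 -m pendant '[[0,0,-0.5,0,0,0],[0,0,0,0,0,0],[0,0,0,0,0,0]]'>/dev/null
python3 -c "
from h import *
s=r.get_state(); p,d=optics.snapshot('wrist'); cv2.imwrite('pics/w7.png',p); 
to(0.6013,0.1835,0.168)"
```

```text
tool_pos: [0.5574, -0.2429, 0.0252]
contact_force: [-0.7, 0.1, 0.2]
opening: 0.472
tool_pos: [0.5582, -0.2428, 0.1203]
contact_force: [0.3, -0.5, 0.6]
opening: 0.478
t 35.23 pos [ 0.5568 -0.243   0.1297] shift [16.385  5.079  0.025] turn [-0.0004 -0.     -0.0007] F [-0.1  0.4 -0.6] open 0.478 ff 0.0 q7 -0.01
```

View pics/w7.png

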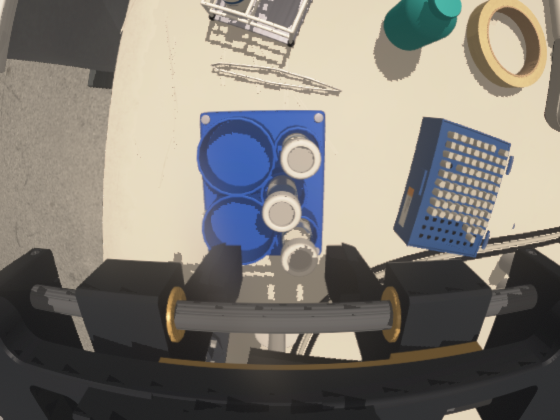

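The blue vial is seated in the middle pocket with its cap at (282,211). Next comes the amber bottle.

```bash
python3 -m pendant '[[0.5,0.155,0,0,0,0],[1,0.31,0,0,0,0],[1,0.31,0,0,0,0],[1,0.31,0,0,0,0],[1,0.31,0,0,0,0]]'>/dev/null
python3 -m pendant '[[1,0.31,0,0,0,0],[1,0.31,0,0,0,0],[1,0.31,0,0,0,0],[1,0.31,0,0,0,0],[1,0.31,0,0,0,0]]'>/dev/null
python3 -m pendant '[[1,0.31,0,0,0,0],[1,0.31,0,0,0,0],[1,0.31,0,0,0,0],[1,0.31,0,0,0,0],[1,0.31,0,0,0,0]]'>/dev/null
python3 -m pendant '[[1,0.31,0,0,0,0],[0.8,0.25,0,0,0,0],[0.1,0.03,0,0,0,0],[0,0,0,0,0,0],[0,0,0,0,0,0]]' 0.2 >/dev/null
python3 -m pendant '[[0,0,0,0,0,0]]'>/dev/null
python3 -c "
from h import *
to(0.6013,0.1838,0.1026)"
```

```text
t 36.98 pos [0.6017 0.1817 0.1296] shift [0.092 0.004 2.639] turn [-0.0005  0.0007 -0.0013] F [-0.4 -0.7  0.4] open 0.603 ff 0.0 q7 -0.65
```

```bash
python3 -m pendant '[[0.03,0,0.5,0,0,0.001],[0,0,0.6,0,0,0],[0,0,0.6,0,0,0],[0,0,0.5,0,0,0],[0,0,0.35,0,0,0]]'>/dev/null
python3 -m pendant '[[0,0,0,0,0,0],[0,0,0,0,0,0],[0,0,0,0,0,0]]'|grep -E 'pos|cont'
python3 -c "
from h import *
to(0.6013,0.1838,0.1026)"
```

```text
tool_pos: [0.6023, 0.185, 0.0671]
contact_force: [0.2, -0.3, -0.8]
t 37.65 pos [0.6023 0.185  0.0671] shift [-0.039 -0.05   0.139] turn [ 0.0003 -0.0001 -0.0018] F [ 0.2 -0.3 -0.8] open 0.601 ff 0.0 q7 -0.7
```

```bash
python3 -m pendant '[[-0.03,-0.04,0.1,0,0,0],[0,0,0,0,0,0],[0,0,0,0,0,0]]'|grep -E 'pos|cont'
python3 -m pendant '[[0,0,0,0,0,0],[0,0,0,0,0,0],[0,0,0,0,0,0],[0,0,0,0,0,0],[0,0,0,0,0,0]]' -1 30|grep -E 'pos|force|open'
python3 -m pendant '[[0,0,0,0,0,0],[0,0,0,0,0,0]]'|grep -E 'pos|force|open'
python3 -m pendant '[[0,0,-0.2,0,0,0],[0,0,-0.5,0,0,0],[0,0,-0.8,0,0,0],[0,0,-0.8,0,0,0],[0,0,-0.8,0,0,0]]' - 35|grep -E 'pos|force|open'
python3 -m pendant '[[0,0,-0.8,0,0,0],[0,0,-0.6,0,0,0],[0,0,-0.2,0,0,0],[0,0,0,0,0,0],[0,0,0,0,0,0]]'|grep -E 'pos|force|open'
python3 -c "
from h import *
to(0.511,-0.2168,0.223)"
```

```text
tool_pos: [0.6012, 0.1838, 0.0644]
contact_force: [0.8, -0.1, 0.5]
tool_pos: [0.6009, 0.1839, 0.0639]
contact_force: [-0.3, -0.3, -0.4]
opening: 0.328
finger_force: 23.7
tool_pos: [0.6009, 0.1838, 0.0639]
contact_force: [0.5, -0.4, -1.2]
opening: 0.324
finger_force: 23.7
tool_pos: [0.6008, 0.1838, 0.1432]
contact_force: [0.7, 0.4, -2.4]
opening: 0.323
finger_force: 28.6
tool_pos: [0.6007, 0.1835, 0.1814]
contact_force: [-0.4, -1.2, -2.7]
opening: 0.322
finger_force: 28.6
t 39.32 pos [0.6007 0.1835 0.1814] shift [-15.021  -6.6    -0.093] turn [-0.0002  0.0002 -0.0017] F [-0.4 -1.2 -2.7] open 0.322 ff 28.6 q7 -0.61
```

```bash
python3 -m pendant '[[-0.3,-0.13,0,0,0,0],[-0.7,-0.31,0,0,0,0],[-0.95,-0.418,0,0,0,0],[-0.95,-0.418,0,0,0,0],[-0.95,-0.418,0,0,0,0]]'>/dev/null
python3 -m pendant '[[-0.95,-0.418,0,0,0,0],[-0.95,-0.418,0,0,0,0],[-0.95,-0.418,0,0,0,0],[-0.95,-0.418,0,0,0,0],[-0.95,-0.418,0,0,0,0]]'>/dev/null
python3 -m pendant '[[-0.95,-0.418,0,0,0,0],[-0.95,-0.418,0,0,0,0],[-0.95,-0.418,0,0,0,0],[-0.95,-0.418,0,0,0,0],[-0.95,-0.418,0,0,0,0]]'>/dev/null
python3 -m pendant '[[-0.95,-0.418,0,0,0,0],[-0.5,-0.22,0,0,0,0],[-0.2,-0.08,0,0,0,0],[0,0,0,0,0,0],[0,0,0,0,0,0]]'>/dev/null
python3 -m pendant '[[0,0,0,0,0,0]]'>/dev/null
python3 -c "
from h import *
to(0.511,-0.2168,0.1089)"
```

```text
t 41.07 pos [ 0.5118 -0.2139  0.1815] shift [-0.114 -0.056  4.465] turn [ 0.0002 -0.0004 -0.0009] F [ 0.3  0.5 -1.9] open 0.323 ff 28.8 q7 -0.01
```

```bash
python3 -m pendant '[[-0.04,-0.03,0.4,0,0,0],[0,0,0.8,0,0,0],[0,0,0.8,0,0,0],[0,0,0.5,0,0,0],[0,0,0.2,0,0,0]]'>/dev/null
python3 -m pendant '[[0,0,0,0,0,0],[0,0,0,0,0,0],[0,0,0,0,0,0]]'>/dev/null
python3 -c "
from h import *
to(0.511,-0.2168,0.1089)"
```

```text
t 41.73 pos [ 0.5118 -0.2167  0.1148] shift [ 0.002 -0.034  1.798] turn [ 0.0005  0.0002 -0.0015] F [ 0.4  0.6 -2.7] open 0.321 ff 28.8 q7 -0.09
```

```bash
python3 -m pendant '[[0,-0.03,0.3,0,0,0],[0,0,0.4,0,0,0],[0,0,0.4,0,0,0],[0,0,0.3,0,0,0],[0,0,0.15,0,0,0]]'|grep -E 'pos|cont'
python3 -m pendant '[[0,0,0,0,0,0],[0,0,0,0,0,0],[0,0,0,0,0,0]]'|grep -E 'pos|cont|open'
python3 -c "
from h import *
to(0.511,-0.2168,0.1089)"
```

```text
tool_pos: [0.5091, -0.217, 0.0737]
contact_force: [0.1, -0.1, -3.4]
tool_pos: [0.5105, -0.217, 0.0755]
contact_force: [-0.4, -0.9, -2.6]
opening: 0.324
t 42.4 pos [ 0.5105 -0.217   0.0755] shift [0.006 0.022 0.225] turn [ 0.0002  0.     -0.0017] F [-0.4 -0.9 -2.6] open 0.324 ff 28.8 q7 -0.14
```

```bash
python3 -m pendant '[[0,0,0.1,0,0,0],[0,0,0.1,0,0,0],[0,0,0.04,0,0,0],[0,0,0,0,0,0],[0,0,0,0,0,0]]'|grep -E 'pos|cont|open'
python3 -m pendant '[[0,0,0.03,0,0,0],[0,0,0,0,0,0],[0,0,0,0,0,0]]'|grep -E 'pos|cont|open'
```

```text
tool_pos: [0.5105, -0.2173, 0.07]
contact_force: [-2.4, -0.3, 4.7]
opening: 0.318
tool_pos: [0.5107, -0.2174, 0.0699]
contact_force: [-1.4, -0.4, 10.3]
opening: 0.322
```

```bash
python3 -m pendant '[[0,0,-0.03,0,0,0],[0,0,0,0,0,0],[0,0,0,0,0,0],[0,0,0,0,0,0]]' -0.05|grep -E 'pos|open|cont'
python3 -m pendant '[[0,0,-0.4,0,0,0],[0,0,-0.8,0,0,0],[0,0,-0.8,0,0,0],[0,0,-0.6,0,0,0],[0,0,0,0,0,0]]'|grep -E 'pos|open|cont'
python3 -c "
from h import *
p,d=optics.snapshot('scene'); P=xyz('scene',d); m=(np.hypot(P[...,0]-.511,P[...,1]+.219)<.025)&(abs(P[...,2]-.128)<.003); print('amber',P[m].mean(0).round(4),m.sum())
to(0.51,0.184,0.17)"
```

```text
tool_pos: [0.5102, -0.2171, 0.0692]
contact_force: [-0.0, 0.7, 0.0]
opening: 0.474
tool_pos: [0.5124, -0.2173, 0.1376]
contact_force: [0.9, 0.7, 0.0]
opening: 0.477
amber [ 0.5106 -0.2195  0.1276] 180
t 43.87 pos [ 0.5114 -0.2173  0.136 ] shift [15.766  3.029  0.185] turn [ 0.001   0.0005 -0.0018] F [-1.   0.5  1. ] open 0.476 ff 0.0 q7 -0.07
```

```bash
python3 -m pendant '[[0.5,0.096,0,0,0,0],[1,0.192,0,0,0,0],[1,0.192,0,0,0,0],[1,0.192,0,0,0,0],[1,0.192,0,0,0,0]]'>/dev/null
python3 -m pendant '[[1,0.192,0,0,0,0],[1,0.192,0,0,0,0],[1,0.192,0,0,0,0],[1,0.192,0,0,0,0],[1,0.192,0,0,0,0]]'>/dev/null
python3 -m pendant '[[1,0.192,0,0,0,0],[1,0.192,0,0,0,0],[1,0.192,0,0,0,0],[1,0.192,0,0,0,0],[1,0.192,0,0,0,0]]'>/dev/null
python3 -m pendant '[[0.9,0.17,0.2,0,0,0],[0.3,0.06,0.5,0,0,0],[0.05,0,0.6,0,0,0],[0,0,0,0,0,0],[0,0,0,0,0,0]]'>/dev/null
python3 -m pendant '[[0,0,0,0,0,0],[0,0,0,0,0,0]]'>/dev/null
python3 -c "
from h import *
to(0.51,0.1842,0.0844)"
```

```text
t 45.7 pos [0.5087 0.1828 0.1021] shift [0.047 0.06  2.266] turn [ 0.0001  0.0002 -0.0022] F [-0.   0.8  0. ] open 0.472 ff 0.0 q7 -0.82
```

```bash
python3 -m pendant '[[0.03,0.05,0.4,0,0,0],[0,0,0.6,0,0,0],[0,0,0.6,0,0,0],[0,0,0.5,0,0,0],[0,0,0.1,0,0,0]]'|grep -E 'pos|cont'
python3 -m pendant '[[0,0,0,0,0,0],[0,0,0,0,0,0],[0,0,0,0,0,0]]'|grep -E 'pos|cont'
python3 -m pendant '[[0,0,0,0,0,0],[0,0,0,0,0,0],[0,0,0,0,0,0],[0,0,0,0,0,0],[0,0,0,0,0,0]]' -1 25|grep -E 'pos|force|open'
```

```text
tool_pos: [0.5085, 0.1838, 0.0449]
contact_force: [-0.7, -0.1, -0.2]
tool_pos: [0.51, 0.185, 0.0475]
contact_force: [-0.5, 0.3, -0.1]
tool_pos: [0.5096, 0.1848, 0.0472]
contact_force: [-1.1, -0.8, 3.9]
opening: 0.26
finger_force: 24.9
```

```bash
python3 -m pendant '[[0,0,-0.2,0,0,0],[0,0,-0.5,0,0,0],[0,0,-0.8,0,0,0],[0,0,-0.8,0,0,0],[0,0,-0.8,0,0,0]]' - 30|grep -E 'pos|force|open'
python3 -m pendant '[[0,0,-0.8,0,0,0],[0,0,-0.6,0,0,0],[0,0,-0.3,0,0,0],[0,0,0,0,0,0],[0,0,0,0,0,0]]'|grep -E 'pos|force|open'
python3 -c "
from h import *
to(0.5243,-0.2835,0.208)"
```

```text
tool_pos: [0.5089, 0.1845, 0.125]
contact_force: [0.7, -0.3, -1.2]
opening: 0.261
finger_force: 29.8
tool_pos: [0.5093, 0.1844, 0.1665]
contact_force: [0.4, 0.1, -1.6]
opening: 0.258
finger_force: 29.8
t 47.62 pos [0.5093 0.1844 0.1665] shift [-18.482  -3.006  -0.091] turn [-0.0001  0.0001 -0.0018] F [ 0.4  0.1 -1.6] open 0.258 ff 29.8 q7 -0.74
```

```bash
python3 -m pendant '[[-0.3,-0.05,-0.2,0,0,0],[-0.7,-0.114,-0.4,0,0,0],[-0.9,-0.146,-0.4,0,0,0],[-0.9,-0.146,-0.4,0,0,0],[-0.95,-0.154,-0.2,0,0,0]]'>/dev/null
python3 -m pendant '[[-0.95,-0.154,0,0,0,0],[-0.95,-0.154,0,0,0,0],[-0.95,-0.154,0,0,0,0],[-0.95,-0.154,0,0,0,0],[-0.95,-0.154,0,0,0,0]]'|grep pos
python3 -m pendant '[[-0.95,-0.154,0,0,0,0],[-0.95,-0.154,0,0,0,0],[-0.95,-0.154,0,0,0,0],[-0.95,-0.154,0,0,0,0],[-0.95,-0.154,0,0,0,0]]'|grep pos
python3 -m pendant '[[-0.95,-0.154,0,0,0,0],[-0.95,-0.154,0,0,0,0],[-0.95,-0.154,0,0,0,0],[-0.95,-0.154,0,0,0,0],[-0.95,-0.154,0,0,0,0]]'>/dev/null
python3 -m pendant '[[-0.4,-0.08,0,0,0,0],[-0.08,-0.01,0,0,0,0],[0,0,0,0,0,0],[0,0,0,0,0,0],[0,0,0,0,0,0]]'>/dev/null
python3 -c "
from h import *
to(0.5243,-0.2835,0.0922)"
```

```text
tool_pos: [0.5154, -0.0325, 0.2059]
tool_pos: [0.5191, -0.1525, 0.2059]
t 49.7 pos [ 0.5247 -0.2808  0.207 ] shift [-0.108 -0.038  6.15 ] turn [ 0.0001 -0.0004 -0.0007] F [ 0.3  0.2 -1.2] open 0.262 ff 30.0 q7 0.15
```

```bash
python3 -m pendant '[[-0.04,-0.02,0.4,0,0,0],[0,0,0.8,0,0,0],[0,0,0.8,0,0,0],[0,0,0.5,0,0,0],[0,0,0,0,0,0]]'>/dev/null
python3 -m pendant '[[0,0,0.6,0,0,0],[0,0,0.8,0,0,0],[0,0,0.4,0,0,0],[0,0,0,0,0,0],[0,0,0,0,0,0]]'>/dev/null
python3 -c "
from h import *
to(0.5243,-0.2835,0.0922)"
```

```text
t 50.53 pos [ 0.5244 -0.284   0.0996] shift [0.018 0.002 1.855] turn [-0.     -0.     -0.0016] F [-0.3  0.7 -0.9] open 0.26 ff 30.0 q7 0.05
```

```bash
python3 -m pendant '[[0.01,0,0.3,0,0,0],[0,0,0.4,0,0,0],[0,0,0.4,0,0,0],[0,0,0.4,0,0,0],[0,0,0.15,0,0,0]]'|grep -E 'pos|cont'
python3 -m pendant '[[0,0,0.05,0,0,0],[0,0,0,0,0,0],[0,0,0,0,0,0]]'|grep -E 'pos|cont|open'
python3 -m pendant '[[0,0,0.08,0,0,0],[0,0,0.03,0,0,0],[0,0,0,0,0,0],[0,0,0,0,0,0]]'|grep -E 'pos|cont|open'
```

```text
tool_pos: [0.523, -0.2837, 0.0562]
contact_force: [0.5, -0.2, -1.4]
tool_pos: [0.5244, -0.2839, 0.057]
contact_force: [0.3, -0.4, -1.5]
opening: 0.262
tool_pos: [0.5242, -0.284, 0.0542]
contact_force: [-0.4, -0.8, -0.5]
opening: 0.26
```

```bash
python3 -m pendant '[[0,0,0.05,0,0,0],[0,0,0,0,0,0],[0,0,0,0,0,0]]'|grep -E 'pos|cont|open'
python3 -m pendant '[[0,0,0.03,0,0,0],[0,0,0,0,0,0],[0,0,0,0,0,0]]'|grep -E 'pos|cont|open'
```

```text
tool_pos: [0.5244, -0.2842, 0.0533]
contact_force: [-0.4, -0.5, 3.0]
opening: 0.258
tool_pos: [0.5246, -0.2843, 0.0532]
contact_force: [-1.4, 0.4, 8.4]
opening: 0.259
```

```bash
python3 -m pendant '[[0,0,-0.02,0,0,0],[0,0,0,0,0,0],[0,0,0,0,0,0]]' -0.2|grep -E 'pos|open|cont'
python3 -m pendant '[[0,0,-0.4,0,0,0],[0,0,-0.8,0,0,0],[0,0,-0.8,0,0,0],[0,0,-1,0,0,0],[0,0,-1,0,0,0]]'|grep -E 'pos|open|cont'
python3 -m pendant '[[1,-0.5,-1,0,0,0],[1,-0.5,0,0,0,0],[1,-1,0,0,0,0],[1,-1,0,0,0,0],[1,-0.5,0,0,0,0]]'>/dev/null
python3 -m pendant '[[1,0,0,0,0,0],[1,0,0,0,0,0],[1,0,0,0,0,0],[1,0,0,0,0,0],[1,0,0,0,0,0]]'>/dev/null
python3 -m pendant '[[1,0,0,0,0,0],[1,0,0,0,0,0],[0.5,0,0,0,0,0],[0,0,0,0,0,0],[0,0,0,0,0,0]]'|grep pos
python3 - <<'E'
from h import *
T=dict(amber=(.5108,-.2168,.128),white=(.5246,-.2836,.105),mid=(.5577,-.2423,.0905),clearL=(.5623,-.201,.0905),clearR=(.5774,-.2772,.0905),brown=(.5275,-.0405,.0875),open=(.482,-.072,.081))
for n in('top','scene'):
    p,d=optics.snapshot(n); cv2.imwrite(f'pics/{n}9.png',p); P=xyz(n,d)
    for k,(x,y,z) in T.items():
        m=(np.hypot(P[...,0]-x,P[...,1]-y)<.022)&(abs(P[...,2]-z)<.003)
        if m.any(): print(n,k,P[m].mean(0).round(4),m.sum())
    if n=='top': A=p
    else: cv2.imwrite('pics/m9.png',np.hstack([cv2.resize(A[180:270,235:425],(480,228)),cv2.resize(p[160:330,180:320],(188,228))]))
E
```

```text
tool_pos: [0.5241, -0.2839, 0.0524]
contact_force: [-0.7, -0.1, 0.8]
opening: 0.398
tool_pos: [0.5238, -0.2836, 0.1538]
contact_force: [1.1, -0.9, 0.1]
opening: 0.401
tool_pos: [0.3783, 0.006, 0.1779]
top amber [ 0.5108 -0.2166  0.1273] 174
top white [ 0.5246 -0.2835  0.1043] 123
top mid [ 0.5569 -0.2431  0.0897] 108
top clearL [ 0.5628 -0.2007  0.0897] 103
top clearR [ 0.5778 -0.2774  0.0898] 106
top brown [ 0.5281 -0.0412  0.0867] 112
scene amber [ 0.5105 -0.2196  0.1276] 180
scene white [ 0.5243 -0.2861  0.1046] 139
scene mid [ 0.5572 -0.2458  0.09  ] 135
scene clearL [ 0.5624 -0.2038  0.0898] 129
scene clearR [ 0.5773 -0.2805  0.0898] 141
scene brown [ 0.5282 -0.043   0.0869] 98
```

View pics/m9.png

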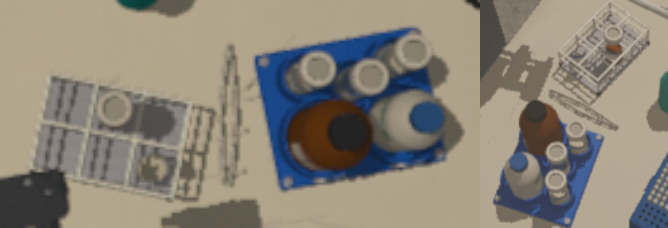

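Every item is within 1 mm of where it should be. Both bottles are back in their pockets, the blue vial is in the middle pocket, and the brown vial is in the rack's far-middle cell. The open vial still stands in its cell, and the gripper is clear. Handing in.

```bash
python3 -c "
from plant import r
print(r.finish_job())"
```

```text
the job is handed in; nothing more can be done
None
```

The swap is done and handed in: the blue vial is in the station's middle pocket, the brown vial is in the rack's far-middle cell, and both bottles are back in their own pockets. The final camera check showed the bottles and both clear vials within 1 mm of where they began. The open vial, which I checked only by eye, still stands in its cell.

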